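Pack the edge-finishing kit: blocks into foam, paints into the stand

TASK

Pack the edge-finishing kit: press each hand block that is there (sanding block, beeswax, crepe rubber) into its own snug cutout in the foam of the open case until it sits fully home on the cutout's floor, and only then shut the lid completely. Also set every edge-paint bottle that is there upright in a pocket of the wooden stand, one to a pocket, in any order. Leave the tape roll and the pricking iron where they lie.

Things in the scene. Friction and masses are not known exactly. Their poses are not given: they have to be found in the camera images.
- sanding_block: beech sanding block with red-brown abrasive paper, 35 x 86 x 27 mm high, 60 g. Origin: centre of the underside; x across (35 mm), y along it (86 mm), z up. It lies on the bench with its length roughly along world x. None if absent. It is firm; grip it by its top 7 mm across the 35 mm.
- beeswax_block: yellow block of beeswax with rounded edges, 38 x 55 x 22 mm high, 45 g. Origin: centre of the underside; x across (38 mm), y along it (55 mm), z up. Length roughly along world x. None if absent.
- crepe_block: tan block of crepe rubber, 42 x 60 x 18 mm high, 30 g. Origin: centre of the underside; x across (42 mm), y along it (60 mm), z up. Length roughly along world x. None if absent.
- brown_bottle: small dark-brown edge-paint bottle with a white cap, standing upright: body 33 mm across and 39 mm high, then a shoulder up to 56 mm, cap 18 mm across up to 72 mm; 70 g. Origin: centre of the underside, z up the bottle. None if absent.
- red_bottle: small red edge-paint bottle with a black cap, of the same size as the brown one. None if absent.
- black_bottle: small black edge-paint bottle with a white cap, of the same size as the brown one. None if absent.
- kit_case: fixed grey case, 250 (x) x 122 (y) mm, on the robot's right; origin: centre of its underside. Walls 5 mm, rim at z 44, charcoal foam top at z 32. Blue-green lid hinged on the -y long side, standing open. Along +x: cutouts for sanding block, beeswax, crepe rubber; 26 mm of foam between them, 24 mm to the end walls. A block lies with its length along the case's y, either way round, underside down.
- cutout_sand (a point): centre of the floor of the sanding block's cutout, 94 long x 42 wide x 17 mm deep (the block stands 10 mm proud of the foam when home). Axes: x across, y along, z up. On each long side a springy foam flap, sloping inward, squeezes the block by 1.5 mm: about 5 to 10 N downward drives it home, where it stays. Clearance to firm foam 4 mm all round.
- cutout_wax (a point): centre of the floor of the beeswax's cutout (63 mm long, 46 mm wide, 12.5 mm deep; the wax stands 9.5 mm proud when home). Axes, flaps and clearances as for cutout_sand.
- cutout_crepe (a point): centre of the floor of the crepe rubber's cutout (68 mm long, 50 mm wide, 10.5 mm deep; the rubber stands 7.5 mm proud when home). Axes, flaps and clearances as for cutout_sand.
- case_lid (a joint): angle of the lid in rad: 0 shut flat on the rim, grows as it opens, at most 1.9; it starts open, leaning a little away from the case. The stiff hinge holds it anywhere; about 2 N at its free edge moves it. It shuts only if every block is home (2 mm to spare).
- lid_hinge (a point): middle of the hinge line, which runs along the case's x at the top of its -y wall, 44 mm above the bench.
- lid_edge (a point): middle of the lid's free edge, 122 mm from the hinge line, on the outer face (uppermost when shut); its z axis is square to the lid, out of the shut case. The lid is a plate 250 x 122 x 6 mm, 1 to 7 mm above the hinge plane; a black tab 70 mm wide stands 15 mm beyond this edge.
- bottle_stand: fixed block of wood, 160 mm (its x) x 60 mm (its y) x 40 mm high, on the left of the robot, with three round pockets 40 mm across and 30 mm deep, 50 mm apart along its x. Origin: centre of its underside.
- pocket_0 (a point): centre of the floor of the pocket at the stand's -x end, 10 mm above the bench (the mouth is 30 mm higher). A bottle in it stands 42 mm proud of the wood.
- pocket_1 (a point): the same for the middle pocket
- pocket_2 (a point): the same for the pocket at the +x end
- tape_roll: roll of paper tape lying flat, 103 mm across, 26 mm high; leave it alone
- pricking_iron: steel pricking iron lying flat, 26 x 112 x 11 mm; leave it alone

How it is judged:
By the outcome, as a careful person would: the job done as asked, in the order asked, and still so for the second after the job is handed in, with the robot touching nothing.
Of sanding_block, beeswax_block, crepe_block only 2 to 3 are there at a start; the rules pass over those that are not, and their reading is None.
Of brown_bottle, red_bottle, black_bottle only 2 to 3 are there at a start; the rules pass over those that are not, and their reading is None.
At some moment in a run one of sanding_block, beeswax_block, crepe_block, brown_bottle, red_bottle, black_bottle may be knocked a few centimetres aside while the robot is not near it.
It also fails if it takes over 210 s, if anything falls off the work surface, if the arm or the gripper's body presses on something with over 40 N, if the wrist force passes 120 N, or if a joint passes its speed limit or range.

ROBOT

A 6-joint arm with a two-finger parallel gripper is mounted at the origin on the work surface; the furniture and walls round the work are solid. World frame = base frame: x ahead of the robot, y to its left, z up, the work surface at z = 0. Lengths are in mm, angles in rad, forces in N, time in s.
With the tool pointing down it reaches from about 300 to 775 mm from the base axis. Payload 14.6 kg.
Tool frame: the origin (TCP) lies on the centre line of the jaws, within the pads' length; the fingertips stand manip.tcp_to_tips ahead of it and the grasp point (between the pads) lies 5 mm behind it (manip.tcp_to_tips is the distance from the TCP to the fingertips, in mm); z points along the fingers, y is the direction in which the jaws open and shut (so a half turn about z gives the same grasp; the last joint's range is limited). The gripper opens to 94 mm and grips with 3 to 60 N. Pads are 16 mm wide; open, the fingers measure 119 mm over their backs; the gripper's body (75 mm by 177 mm) begins 78 mm behind the grasp point.
Start: joints at [-1.408, 0.3, 1.521, -0, 1.321, -0.067], TCP at [125.274, -535.533, 219.446] pointing down, gripper open.
Joint ranges: [-3.03, 3.03], [-0.79, 2.21], [0.23, 2.52], [-1.04, 4.18], [0, 3.07], [-2.55, 2.55]. Speed limits (rad/s): [2.22, 2.22, 2.57, 3.14, 3.14, 3.14].

INTERFACE

Orientations are given as [roll, pitch, yaw] about the fixed x, y, z axes, in that order (R = Rz(yaw) Ry(pitch) Rx(roll)).
In Python, from cell import manip, optics, workorder gives the robot as it stands. The module is installed in compiled form; this text tells all that it offers.
- The arm moves only by the tool jog_arm, never from a script. Its argument "deltas" is text: rows parted by semicolons, each of 5 numbers parted by spaces: the shift along the tool's x, y, z in mm, then the turn about the tool's z in rad, then the finger opening in mm, from 0 to 94. In form: tx ty tz twist grip; .... A call has exactly 10 rows; each row is the pose to reach, as a shift and turn from the pose commanded when the call began, along the tool's axes at that moment; what a row does not reach only later rows make up. A row lasts 1/8 s, in which the tool goes at most 62.5 mm and 10.7 degrees, less where a joint would pass 70% of its speed; a pose out of reach is approached as far as the arm can. A call with a gripper value outside its range is refused whole. The fingers move at their own pace and stop on an object; "squeeze" is the grip in N (left out, the last holds). Time passes only in rows, so rows that repeat a pose let the fingers close, or fill a call up. It gives the time, the measured TCP pose, the force and the opening at its end, in the units of the state.
- manip.read_state(): the state, without advancing time (a new reading comes with each control period).
- optics.camera(name): name is "side" or "top" or "wrist"; returns (picture, depth): 384x512x3 uint8, red, green, blue; 384x512 float32, mm along the optical axis (not along the pixel's ray), 0 where there is no reading.
- optics.get_calibration(name): a dict with "intrinsics" (3x3 intrinsics, pixels), "R" (3x3) and "t" (3): a world point X has camera coordinates R X + t; the wrist camera has in their place "hand_eye" (4x4, takes a point from camera to tool coordinates, whose origin is the TCP and whose axes are the flange's). Camera axes: x right, y down, z forward; pixel columns grow to the right and rows downward; lengths in mm; the calibration is good to about 2 mm. The wrist camera is an equidistant fisheye: a pixel r from the principal point sees the ray r / f radians off the axis. A picture is of the moment at which its call begins: read the wrist's pose just before it. get_calibration takes no time and is no camera call.
- workorder.sign_off(): hands the job in, once; it reports no verdict.
The state is a dict: "clock": time; "joints": joint angles; "qd": joint speeds; "effort": joint torques, N m; "eef_pos": TCP position; "eef_rot": TCP orientation; "wrist_force": force on the tool from outside, world axes, zero at the start; "moment": the same for the moment, N m; "finger_gap": finger opening in mm.
Only numpy, scipy, OpenCV 4.12 (cv2) and the standard library are available. Lean on these libraries where they do the work, as an engineer would, in place of code of your own. Each camera call takes 0.05 s, during which the arm holds its last target.

## Working session

There is one attempt and no reset: what is moved stays moved. The work goes in short steps, Python scripts to look and compute and a tool call to move; the robot and the scene stay as the last step left them, time stands still between calls to the robot, and variables do not carry over. Pictures are saved under pics/ and viewed, and the job is handed in when it is done.

Besides the shell and the picture viewer there is one more tool, called after ">>>" in YAML: its name, and indented under it one key for each argument. jog_arm: Moves the arm, as the interface text tells. Its arguments: {"type":"object","properties":{"deltas":{"type":"string"},"squeeze":{"type":"number"}},"required":["deltas"]}

```bash
mkdir -p pics; ls; python3 - <<'E'
from cell import manip, optics, workorder
import cv2, numpy as np
np.set_printoptions(suppress=True,precision=3)
print(manip.read_state(), manip.tcp_to_tips)
for n in ("side","top","wrist"):
    print(n, optics.get_calibration(n))
    p,d=optics.camera(n)
    cv2.imwrite(f"pics/{n}0.png",p[:,:,::-1]); np.save(f"pics/{n}0.npy",d); 
print(manip.read_state()["clock"])
E
```

```text
pics
{'clock': 0.0, 'joints': array([-1.408,  0.3  ,  1.522, -0.   ,  1.321, -0.067]), 'qd': array([ 0.001, -0.002,  0.001, -0.001, -0.   ,  0.001]), 'effort': array([ -0.001, -53.181, -35.273,   0.071,   0.024,  -0.   ]), 'eef_pos': array([ 125.235, -535.291,  218.867]), 'eef_rot': array([-3.14, -0.  ,  0.23]), 'wrist_force': array([-0.715,  0.561, -0.657]), 'moment': array([0.021, 0.013, 0.005]), 'finger_gap': 94.17836133745914} 14.0
side {'intrinsics': array([[380.441,   0.   , 259.019],
       [  0.   , 380.441, 198.619],
       [  0.   ,   0.   ,   1.   ]]), 'R': array([[-0.935, -0.353, -0.021],
       [-0.184,  0.535, -0.825],
       [ 0.302, -0.768, -0.565]]), 't': array([489.172, 103.415, 818.631])}
top {'intrinsics': array([[404.737,   0.   , 259.32 ],
       [  0.   , 404.737, 193.556],
       [  0.   ,   0.   ,   1.   ]]), 'R': array([[-0.011, -1.   ,  0.005],
       [-0.998,  0.011, -0.058],
       [ 0.058, -0.006, -0.998]]), 't': array([  87.051,  527.64 , 1165.981])}
wrist {'intrinsics': array([[297.319,   0.   , 256.885],
       [  0.   , 297.319, 189.109],
       [  0.   ,   0.   ,   1.   ]]), 'hand_eye': array([[   0.   ,   -0.96 ,   -0.28 ,   80.372],
       [   1.   ,    0.   ,   -0.   ,    0.82 ],
       [   0.   ,   -0.28 ,    0.96 , -165.622],
       [   0.   ,    0.   ,    0.   ,    1.   ]])}
0.15
```

View pics/top0.png

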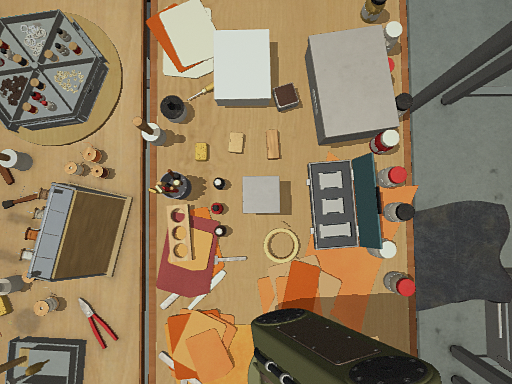

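View pics/side0.png

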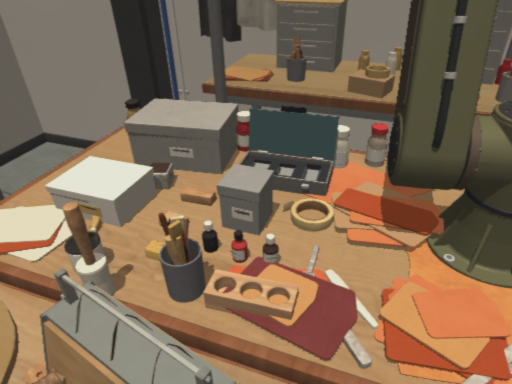

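View pics/wrist0.png

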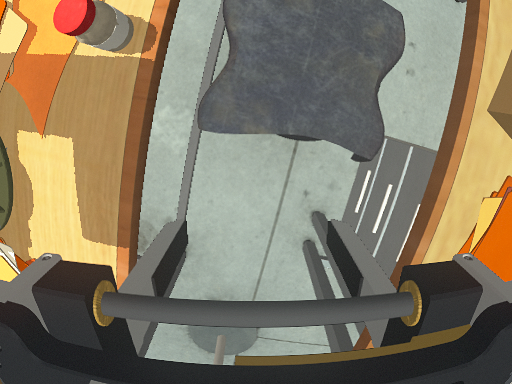

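The top view shows wax at about (201,151), crepe (236,143) and sanding block (272,144). The three bottles are at (219,184), (218,209) and (221,231), the stand at (180,233) and the case at (345,203). A tall grey box stands at (262,195).

```bash
cat > h.py <<'E'
import numpy as np, cv2
from cell import manip, optics
np.set_printoptions(suppress=True,precision=2)
def cloud(name,d):
    c=optics.get_calibration(name);K=c["intrinsics"]
    v,u=np.mgrid[:d.shape[0],:d.shape[1]]
    X=np.stack([(u-K[0,2])/K[0,0]*d,(v-K[1,2])/K[1,1]*d,d],-1)
    W=(X-c["t"])@c["R"]
    W[d<=0]=np.nan
    return W
def shot(name,tag):
    p,d=optics.camera(name); cv2.imwrite(f"pics/{name}{tag}.png",p[:,:,::-1]); np.save(f"pics/{name}{tag}.npy",d)
    return p,d
def proj(name,P):
    c=optics.get_calibration(name);q=c["R"]@np.array(P,float)+c["t"];q=c["intrinsics"]@q;return q[:2]/q[2]
def planar(name,uv,z):
    c=optics.get_calibration(name);K=c["intrinsics"];uv=np.atleast_2d(uv).astype(float)
    r=np.c_[(uv[:,0]-K[0,2])/K[0,0],(uv[:,1]-K[1,2])/K[1,1],np.ones(len(uv))]@c["R"]
    o=-c["R"].T@c["t"]; return o+r*((z-o[2])/r[:,2])[:,None]
def box(W,m):
    """rect of masked points in xy"""
    P=W[m];P=P[~np.isnan(P).any(1)]
    r=cv2.minAreaRect(P[:,:2].astype(np.float32)); return r,np.median(P[:,2]),len(P)
E
python3 - <<'E'
from h import *
p=cv2.imread("pics/top0.png");d=np.load("pics/top0.npy");W=cloud("top",d)
H=W[...,2]
def comp(x0,x1,y0,y1,zl,zh,n):
    sub=np.zeros(H.shape,bool);sub[y0:y1,x0:x1]=1
    m=(sub&(H>zl)&(H<zh)).astype(np.uint8)
    k,l,s,c=cv2.connectedComponentsWithStats(m)
    for i in range(1,k):
        if s[i,4]>25:
            r,z,nn=box(W,l==i); print(n,s[i],"ctr",np.array(r[0]),"size",np.array(r[1]),"ang",round(r[2],2),"z",round(z,1))
comp(185,300,120,170,10,40,"blocks")
comp(205,232,170,242,8,90,"bottles")
comp(235,285,165,220,20,300,"greybox")
comp(155,205,195,270,30,50,"stand")
comp(155,195,165,200,20,250,"cup")
comp(262,302,222,268,15,50,"tape")
comp(302,350,150,255,38,50,"rim")
comp(310,350,160,245,26,36,"foam")
comp(350,390,150,255,50,300,"lid")
print("table z",np.nanmedian(H[150:170,240:260]), H[100:110,230:260].mean())
print("lid pts", [W[v,u] for v,u in ((160,365),(160,375),(245,370),(245,380))])
# boxes
comp(305,400,25,150,30,300,"bigbox"); comp(212,272,25,110,20,300,"whitebox"); comp(272,300,80,112,10,200,"small")
big=cv2.resize(p[120:270,150:390],None,fx=3.3,fy=3.3,interpolation=cv2.INTER_CUBIC);cv2.imwrite("pics/topc.png",big)
E
```

```text
blocks [266 129  14  30 349] ctr [673.7   41.61] size [85.33 34.98] ang 3.14 z 24.5
blocks [228 132  16  21 283] ctr [681.62 149.69] size [41.74 59.94] ang 84.37 z 16.1
blocks [195 143  13  18 217] ctr [654.02 251.09] size [35.1  50.56] ang 89.57 z 20.0
bottles [213 177  13  13 115] ctr [559.2 197.3] size [31.93 30.84] ang 62.56 z 43.2
bottles [210 203  13  11 114] ctr [487.3  206.21] size [35.49 28.6 ] ang 88.87 z 43.4
bottles [205 218  22  24 374] ctr [425.38 209.86] size [61.88 66.92] ang 89.49 z 15.3
greybox [ 242  176   38   37 1365] ctr [521.67  78.64] size [98.93 96.47] ang 89.4 z 118.9
stand [167 204  26  58 784] ctr [418.86 311.6 ] size [159.93  61.5 ] ang 4.3 z 38.4
cup [155 169  36  30 619] ctr [551.58 314.51] size [73.46 69.17] ang 11.27 z 114.8
tape [264 228  38  40 626] ctr [371.7   16.88] size [113.33 105.74] ang 1.78 z 23.8
rim [309 160  41  90 296] ctr [ 494.51 -126.3 ] size [249.96 117.54] ang 3.56 z 42.8
foam [ 311  162   39   83 1839] ctr [ 497.69 -126.35] size [236.9 110.7] ang 1.51 z 30.9
foam [310 226   5  11  28] ctr [418.08 -68.28] size [28.64  9.72] ang 4.0 z 32.3
lid [ 352  152   38  103 2278] ctr [ 490.05 -225.63] size [273.93  73.57] ang 5.56 z 117.0
lid [381 167   9  20 138] ctr [ 569.09 -272.85] size [52.66 20.35] ang 4.58 z 72.8
table z -1.0048245233341435 nan
lid pts [array([ 608.29, -199.67,  127.62]), array([ 625.47, -263.47,    1.38]), array([ 382.63, -211.21,  112.16]), array([ 385.85, -223.17,  160.94])]
bigbox [ 306   25   94  125 9529] ctr [ 809.15 -207.02] size [344.25 267.32] ang 8.13 z 138.8
whitebox [ 213   29   58   76 4173] ctr [891.31 127.81] size [201.96 159.37] ang 0.71 z 78.9
small [272  82  27  29 539] ctr [810.58   3.06] size [62.33 62.33] ang 17.21 z 48.9
```

View pics/topc.png

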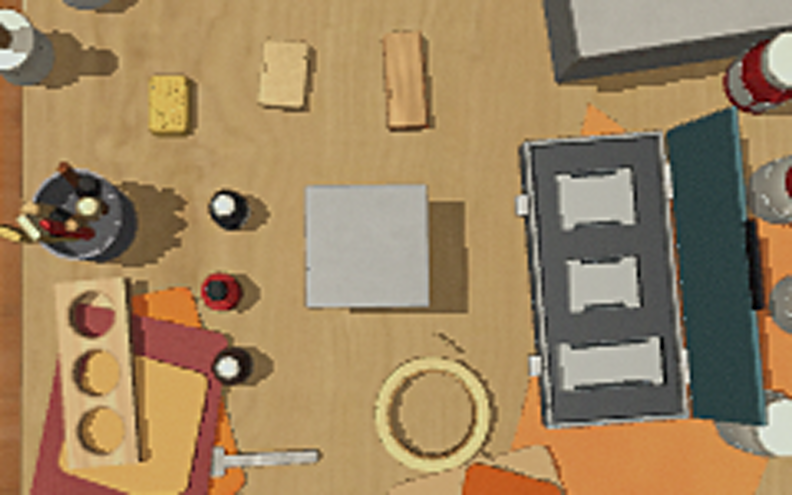

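```bash
python3 - <<'E'
from h import *
for n in ("top","side"):
    d=np.load(f"pics/{n}0.npy");W=cloud(n,d);H=W[...,2]
    print(n)
    def reg(nm,x0,x1,y0,y1,z0,z1,big=20):
        m=((W[...,0]>x0)&(W[...,0]<x1)&(W[...,1]>y0)&(W[...,1]<y1)&(H>z0)&(H<z1)).astype(np.uint8)
        k,l,s,c=cv2.connectedComponentsWithStats(m)
        for i in range(1,k):
            if s[i,4]>big:
                P=W[l==i]; r,z,q=box(W,l==i); print(nm,q,"ctr",np.array(r[0]),"sz",np.array(r[1]),"a",round(r[2],1),"zmed/max",round(z,1),round(P[:,2].max(),1),"rng",P.min(0),P.max(0))
    reg("sandtop",600,740,0,80,20,35);reg("crepetop",620,740,100,200,12,25);reg("waxtop",600,720,210,300,16,28)
    reg("caps",380,600,160,250,66,80,8)
    reg("standtop",320,520,260,360,35,46)
    reg("brush",480,640,240,420,90,400)
    reg("rim",360,640,-200,-40,40,48); reg("lid",350,640,-320,-150,60,230); reg("behind",350,700,-420,-265,20,200)
    reg("bigbox",600,760,-150,-20,60,220);reg("stuff+y",600,720,280,420,30,250)
E
```

```text
top
sandtop 333 ctr [673.7   42.22] sz [85.34 33.67] a 3.0 zmed/max 24.6 31.2 rng [631.45  25.16  20.08] [717.05  59.98  31.2 ]
crepetop 268 ctr [681.62 149.69] sz [41.74 59.94] a 84.4 zmed/max 16.2 22.2 rng [651.3  127.31  12.1 ] [711.26 171.83  22.19]
waxtop 196 ctr [654.57 251.72] sz [33.27 48.12] a 89.8 zmed/max 20.2 26.7 rng [630.51 235.06  16.01] [678.69 268.35  26.68]
caps 30 ctr [558.97 197.76] sz [14.41 16.72] a 89.2 zmed/max 70.2 74.7 rng [550.59 190.48  66.58] [567.35 204.96  74.65]
caps 30 ctr [487.96 203.77] sz [13.94 13.66] a 0.3 zmed/max 69.8 75.1 rng [481.   196.96  66.04] [494.95 210.62  75.12]
caps 31 ctr [422.9  194.29] sz [15.6 15.6] a 42.7 zmed/max 69.9 74.2 rng [414.5  186.06  66.62] [431.15 202.88  74.23]
standtop 697 ctr [418.86 311.6 ] sz [159.93  61.5 ] a 4.3 zmed/max 38.7 44.4 rng [338.26 276.29  35.06] [499.75 345.59  44.41]
brush 435 ctr [551.46 318.23] sz [75.86 74.29] a 63.8 zmed/max 144.3 191.4 rng [514.37 280.81  90.06] [588.43 359.6  191.42]
rim 441 ctr [ 495.05 -131.11] sz [249.74 126.42] a 4.1 zmed/max 43.4 47.7 rng [ 367.66 -199.37   40.01] [623.2
[... 2388 characters left out ...]
ng [512.86 283.17  90.08] [589.25 363.37 191.07]
rim 467 ctr [ 494.22 -128.5 ] sz [249.65 130.94] a 3.8 zmed/max 43.8 48.0 rng [ 365.71 -199.44   40.  ] [621.48 -62.98  47.99]
lid 3743 ctr [ 481.68 -206.13] sz [283.52  72.99] a 15.0 zmed/max 114.3 179.2 rng [ 350.11 -274.61   60.02] [ 624.03 -182.08  179.22]
behind 51 ctr [ 678.52 -274.72] sz [43.42 20.63] a 11.7 zmed/max 119.2 141.3 rng [ 656.07 -288.51  115.9 ] [ 699.61 -266.68  141.26]
bigbox 1307 ctr [ 713.66 -113.07] sz [92.71 74.21] a 0.5 zmed/max 115.2 143.8 rng [ 667.11 -149.96   60.06] [759.74 -75.59 143.83]
stuff+y 1741 ctr [695.79 388.69] sz [52.2  45.72] a 69.9 zmed/max 97.9 209.9 rng [672.83 360.99  30.08] [719.66 412.92 209.94]
```

```bash
cat >> h.py <<'E'
def go(x,y,z,yaw):
    s=manip.read_state();p=s["eef_pos"];w=s["eef_rot"][2];d=np.array([x,y,z])-p
    tx=d[0]*np.cos(w)+d[1]*np.sin(w);ty=d[0]*np.sin(w)-d[1]*np.cos(w)
    print("at",p,"yaw",round(w,3),"gap",round(s["finger_gap"],1),"F",s["wrist_force"],"t",round(s["clock"],2))
    print("GO %.1f %.1f %.1f  tw %.3f"%(tx,ty,-d[2],(w-yaw+np.pi)%(2*np.pi)-np.pi))
def wcloud(uv,z,state):
    """wrist pixel rays -> world plane z"""
    c=optics.get_calibration("wrist");K=c["intrinsics"];uv=np.atleast_2d(uv).astype(float)
    a=(uv-[K[0,2],K[1,2]])/K[0,0];r=np.linalg.norm(a,axis=1)
    s=np.where(r>1e-9,np.sin(r)/np.maximum(r,1e-9),1)
    ray=np.c_[a*s[:,None],np.cos(r)]
    from scipy.spatial.transform import Rotation as R
    Rw=R.from_euler("xyz",state["eef_rot"]).as_matrix();he=c["hand_eye"]
    o=Rw@he[:3,3]+state["eef_pos"];ray=ray@he[:3,:3].T@Rw.T
    return o+ray*((z-o[2])/ray[:,2])[:,None]
def wshot(tag):
    s=manip.read_state();p,d=optics.camera("wrist");cv2.imwrite(f"pics/w{tag}.png",p[:,:,::-1]);np.save(f"pics/w{tag}.npy",d)
    import pickle;pickle.dump(s,open(f"pics/w{tag}.pkl","wb"));return s,p,d
def wload(tag):
    import pickle;return pickle.load(open(f"pics/w{tag}.pkl","rb")),cv2.imread(f"pics/w{tag}.png")[:,:,::-1],np.load(f"pics/w{tag}.npy")
E
python3 -c "
from h import *
go(655,60,260,.055)"
```

```text
at [ 125.24 -535.36  219.02] yaw 0.23 gap 94.3 F [-0.42  0.34 -0.34] t 0.15
GO 651.4 -459.0 -41.0  tw 0.175
```

>>> jog_arm:
  deltas: "0 0 -60 0 94; 648 -424 -60 0.175 94; 648 -424 -60 0.175 94; 648 -424 -60 0.175 94; 648 -424 -60 0.175 94; 648 -424 -60 0.175 94; 648 -424 -60 0.175 94; 648 -424 -60 0.175 94; 648 -424 -60 0.175 94; 648 -424 -60 0.175 94"
  squeeze: 20

```text
clock: 1.4
eef_pos: [514.6, -126.6, 279.4]
eef_rot: [3.142, 0.0, 0.055]
wrist_force: [0.8, -1.1, 0.4]
finger_gap: 93.7
```

```bash
python3 -c "
from h import *
go(640,60,260,.055)"
```

```text
at [ 514.56 -126.61  279.42] yaw 0.055 gap 93.7 F [ 0.78 -1.07  0.39] t 1.4
GO 135.5 -179.4 19.4  tw -0.000
```

```bash
python3 -c "
from h import *
wshot('case')"
```

>>> jog_arm:
  deltas: "135 -180 20 0 94; 135 -180 20 0 94; 135 -180 20 0 94; 135 -180 20 0 94; 135 -180 20 0 94; 135 -180 20 0 94; 135 -180 20 0 94; 135 -180 20 0 94; 135 -180 20 0 94; 135 -180 20 0 94"

```text
clock: 2.7
eef_pos: [638.3, 58.5, 259.6]
eef_rot: [3.142, -0.0, 0.055]
wrist_force: [-0.5, -0.5, 0.5]
finger_gap: 94.0
```

```bash
python3 -c "
from h import *
wshot('blk')"
```

```text
(no output)
```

View pics/wcase.png

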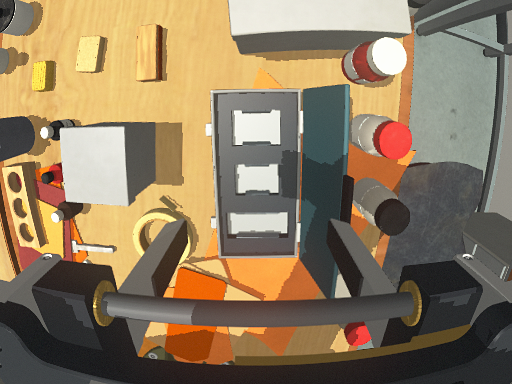

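View pics/wblk.png

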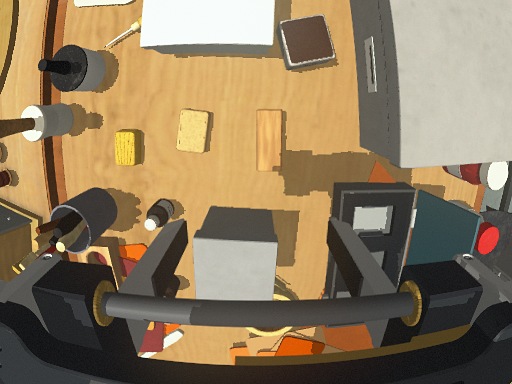

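The case picture shows cutouts at about (257,127), (258,180) and (258,223). The block picture shows wax at (127,147), crepe (194,131) and sanding block (269,140).

```bash
cat >> h.py <<'E'
def wfull(s,d):
    c=optics.get_calibration("wrist");K=c["intrinsics"];v,u=np.mgrid[:384,:512]
    a=np.stack([u-K[0,2],v-K[1,2]],-1)/K[0,0];r=np.linalg.norm(a,axis=-1)
    k=np.tan(np.minimum(r,1.5))/np.maximum(r,1e-9)
    X=np.concatenate([a*k[...,None],np.ones(r.shape+(1,))],-1)*d[...,None]
    from scipy.spatial.transform import Rotation as R
    Rw=R.from_euler("xyz",s["eef_rot"]).as_matrix();he=c["hand_eye"]
    W=(X@he[:3,:3].T+he[:3,3])@Rw.T+s["eef_pos"];W[d<=0]=np.nan;return W
def reg(W,nm,x0,x1,y0,y1,z0,z1,big=30):
    m=((W[...,0]>x0)&(W[...,0]<x1)&(W[...,1]>y0)&(W[...,1]<y1)&(W[...,2]>z0)&(W[...,2]<z1)).astype(np.uint8)
    k,l,s,c=cv2.connectedComponentsWithStats(m)
    for i in range(1,k):
        if s[i,4]>big:
            P=W[l==i];r,z,q=box(W,l==i);v,u=np.nonzero(l==i)
            print(nm,q,"px",round(u.mean()),round(v.mean()),"ctr",np.array(r[0]),"sz",np.array(r[1]),"a",round(r[2],2),"z",round(z,1),"rng",P.min(0),P.max(0))
E
python3 - <<'E'
from h import *
s,p,d=wload("blk");W=wfull(s,d)
print("table",W[190,300],W[100,230])
reg(W,"sand",600,740,0,80,20,35);reg(W,"crepe",620,740,100,200,13,25);reg(W,"wax",600,720,210,300,15,28)
reg(W,"cap",380,600,150,250,64,80)
s,p,d=wload("case");W=wfull(s,d)
reg(W,"sand",600,740,0,80,20,35);reg(W,"crepe",620,740,100,200,13,25);reg(W,"wax",600,720,210,300,15,28)
reg(W,"cap",380,600,150,250,64,80)
reg(W,"rim",360,640,-195,-40,40,48);reg(W,"foam",360,640,-195,-60,28,36)
reg(W,"floorS",380,640,-195,-60,8,25)
reg(W,"lid",350,640,-320,-180,60,230)
E
```

```text
table [597.17  -9.49   0.5 ] [723.73 100.11   1.15]
sand 1568 px 268 140 ctr [670.78  43.41] sz [84.04 34.12] a 3.1 z 26.3 rng [628.3   24.97  21.98] [713.54  62.62  28.92]
crepe 1212 px 192 130 ctr [678.94 150.87] sz [43.03 60.44] a 84.04 z 17.7 rng [649.05 126.84  13.28] [709.65 173.86  20.73]
wax 741 px 126 148 ctr [652.93 251.64] sz [34.88 52.77] a 87.94 z 22.2 rng [626.96 233.83  15.01] [679.08 269.43  25.  ]
cap 139 px 151 223 ctr [558.68 197.48] sz [17.49 16.92] a 41.44 z 71.2 rng [549.33 189.22  64.01] [568.02 205.47  74.19]
sand 1213 px 146 52 ctr [670.65  42.36] sz [84.79 35.28] a 4.03 z 26.2 rng [627.55  24.11  20.24] [713.6   61.78  28.88]
crepe 765 px 88 54 ctr [678.43 149.96] sz [43.55 59.23] a 83.51 z 17.6 rng [647.3  126.97  13.07] [709.03 173.54  20.65]
wax 446 px 40 76 ctr [652.51 252.15] sz [36.54 52.19] a 88.79 z 22.1 rng [626.26 233.54  15.09] [678.38 270.55  24.88]
cap 96 px 45 132 ctr [557.71 197.39] sz [16.96 16.75] a 44.11 z 71.4 rng [549.01 188.7   64.28] [566.92 205.88  73.47]
cap 95 px 46 178 ctr [485.1  204.69] sz [16.84 16.97] a 50.45 z 70.8 rng [476.85 
[... 612 characters left out ...]
 [ 535.93 -157.96   18.89] [589.43 -88.73  24.97]
floorS 1136 px 256 179 ctr [ 486.89 -127.6 ] sz [44.05 62.61] a 4.22 z 20.1 rng [ 463.01 -160.27   17.49] [510.99 -96.08  24.94]
floorS 1216 px 257 224 ctr [ 415.02 -133.64] sz [37.27 93.65] a 4.23 z 15.4 rng [ 393.85 -181.45   13.4 ] [435.66 -86.    24.99]
lid 8115 px 326 183 ctr [ 482.33 -209.4 ] sz [281.26  59.78] a 11.74 z 124.9 rng [ 350.05 -266.83   60.08] [ 622.71 -184.77  179.72]
lid 1783 px 385 137 ctr [ 568.56 -287.32] sz [54.54 50.97] a 3.43 z 117.3 rng [ 541.2  -312.97   60.17] [ 596.33 -261.93  121.07]
lid 1516 px 384 211 ctr [ 469.83 -299.31] sz [53.18 41.13] a 0.27 z 110.6 rng [ 443.23 -319.92   60.18] [ 496.46 -278.76  120.73]
```

```bash
python3 -c "
from h import *
go(670.8,43,34,.06)"
```

```text
at [638.35  58.57 259.5 ] yaw 0.055 gap 94.0 F [-0.29 -0.29  0.77] t 2.75
GO 31.6 17.3 225.5  tw -0.005
```

>>> jog_arm:
  deltas: "31.6 17.3 60 -0.005 65; 31.6 17.3 120 -0.005 65; 31.6 17.3 170 -0.005 65; 31.6 17.3 205 -0.005 65; 31.6 17.3 218 -0.005 65; 31.6 17.3 225 -0.005 65; 31.6 17.3 225.5 -0.005 65; 31.6 17.3 225.5 -0.005 34; 31.6 17.3 225.5 -0.005 30; 31.6 17.3 225.5 -0.005 30"
  squeeze: 20

```text
clock: 4.0
eef_pos: [671.0, 43.1, 34.4]
eef_rot: [3.142, -0.001, 0.06]
wrist_force: [0.4, 0.6, 0.4]
finger_gap: 38.2
```

```bash
python3 -c "
from h import *
wshot('g1');go(416.5,-133.5,200,1.641)"
```

```text
at [670.97  43.18  34.24] yaw 0.06 gap 34.5 F [0.29 0.17 0.67] t 4.05
GO -264.6 161.2 -165.8  tw -1.581
```

View pics/wg1.png

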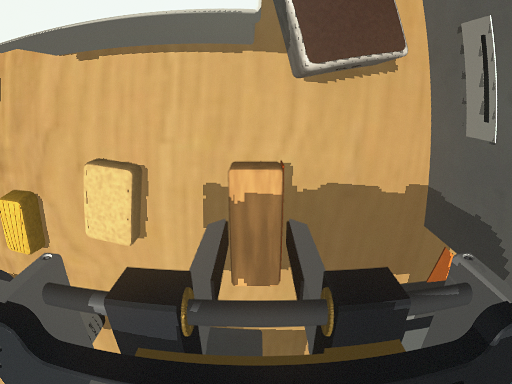

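>>> jog_arm:
  deltas: "0 0 -10 0 30; 0 0 -50 0 30; 0 0 -110 0 30; 0 0 -170 -0.18 30; -60 40 -186 -0.36 30; -120 75 -186 -0.54 30; -170 105 -186 -0.72 30; -220 135 -186 -0.9 30; -264 161 -186 -1.08 30; -264 161 -186 -1.26 30"

```text
clock: 5.3
eef_pos: [414.9, -134.8, 221.1]
eef_rot: [3.14, 0.0, 1.323]
wrist_force: [-0.4, -0.3, -0.7]
finger_gap: 33.6
```

```bash
python3 -c "
from h import *
go(416.5,-133.5,200,1.641)"
```

```text
at [ 414.89 -134.76  221.07] yaw 1.323 gap 33.6 F [-0.41 -0.3  -0.69] t 5.3
GO 1.6 1.2 21.1  tw -0.318
```

>>> jog_arm:
  deltas: "1.6 1.2 0 -0.16 30; 1.6 1.2 0 -0.318 30; 1.6 1.2 0 -0.318 30; 1.6 1.2 0 -0.318 30; 1.6 1.2 0 -0.318 30; 1.6 1.2 0 -0.318 30; 1.6 1.2 0 -0.318 30; 1.6 1.2 0 -0.318 30; 1.6 1.2 0 -0.318 30; 1.6 1.2 0 -0.318 30"

```text
clock: 6.55
eef_pos: [418.5, -132.1, 219.9]
eef_rot: [-3.142, -0.0, 1.638]
wrist_force: [-0.2, -1.1, 0.5]
finger_gap: 33.3
```

```bash
python3 - <<'E'
from h import *
s,p,d=wshot('c1');W=wfull(s,d)
go(416.5,-133.5,100,1.641)
reg(W,"rim",360,640,-195,-40,40,48);reg(W,"foam",360,640,-195,-60,28,36)
reg(W,"floor",380,640,-195,-60,8,25)
reg(W,"held",300,520,-240,-40,150,230)
E
```

```text
at [ 418.52 -132.08  219.95] yaw 1.638 gap 33.4 F [-0.12  0.55 -0.3 ] t 6.6
GO -1.3 -2.1 119.9  tw -0.003
rim 2210 px 320 166 ctr [ 492.64 -129.53] sz [250.78 125.76] a 3.87 z 44.0 rng [ 363.86 -194.15   40.01] [619.9  -59.19  48.  ]
rim 34 px 324 224 ctr [ 506.4  -190.33] sz [37.71  1.58] a 2.75 z 46.6 rng [ 487.56 -191.67   45.22] [ 525.21 -188.97   47.96]
foam 132 px 261 118 ctr [417.65 -66.91] sz [16.54  9.55] a 3.89 z 33.2 rng [409.17 -72.24  30.52] [426.17 -61.72  34.86]
foam 31 px 372 124 ctr [557.65 -61.05] sz [18.52  2.77] a 2.84 z 33.1 rng [548.35 -62.86  28.45] [566.9  -60.01  34.6 ]
foam 8891 px 325 168 ctr [ 492.99 -128.93] sz [241.72 112.4 ] a 3.78 z 32.3 rng [ 368.82 -191.96   28.  ] [616.39 -65.57  35.99]
floor 41 px 289 122 ctr [452.53 -69.69] sz [49.45  0.23] a 4.73 z 20.9 rng [427.89 -71.65  19.22] [477.16 -67.58  22.45]
floor 774 px 257 146 ctr [ 416.08 -103.91] sz [41.16 32.28] a 3.76 z 15.5 rng [ 394.49 -120.83   13.04] [436.31 -86.47  24.95]
floor 1485 px 314 171 ctr [ 490.09 -129.41] sz [45.34 62.9 ] a 3.62 z 19.9 rng [ 466.27 -161.95   17.15] [514.03 -97.17  25.  ]
floor 1495 px 369 171 ctr [ 565.35 -124.01] sz [47.74 66.92] a 4.38 z 21.9 rng [ 539.84 -158.45   19.12] [589.97 -89.4   24.98]
held 8225 px 257 230 ctr [ 418.74 -156.25] sz [ 64.07 135.93] a 3.5 z 211.9 rng [ 387.97 -226.04  150.01] [454.78 -87.39 229.95]
```

View pics/wc1.png

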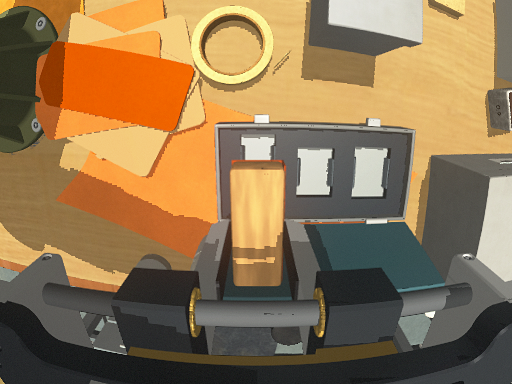

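>>> jog_arm:
  deltas: "-2.3 0 50 -0.003 30; -2.3 0 100 -0.003 30; -2.3 0 135 -0.003 30; -2.3 0 142 -0.003 30; -2.3 0 147 -0.003 30; -2.3 0 152 -0.003 30; -2.3 0 157 -0.003 30; -2.3 0 162 -0.003 30; -2.3 0 167 -0.003 30; -2.3 0 171 -0.003 30"
  squeeze: 35

```text
clock: 7.85
eef_pos: [419.2, -134.6, 49.1]
eef_rot: [3.14, 0.001, 1.64]
wrist_force: [2.5, 0.1, 7.8]
finger_gap: 33.2
```

```bash
python3 - <<'E'
from h import *
s,p,d=wshot('c2');W=wfull(s,d)
go(418.5,-134.4,49,1.641)
reg(W,"top",385,455,-195,-70,37,60)
E
```

```text
at [ 419.36 -134.6    49.07] yaw 1.64 gap 33.5 F [ 4.03 -0.7   1.58] t 7.9
GO 0.3 -0.8 0.1  tw -0.001
top 1155 px 267 141 ctr [420.07 -74.41] sz [69.86  5.53] a 3.85 z 44.0 rng [385.12 -79.29  37.16] [454.94 -70.05  46.31]
top 6888 px 257 225 ctr [ 417.82 -133.24] sz [57.42 84.15] a 2.88 z 41.4 rng [ 388.84 -175.89   37.04] [446.14 -90.72  59.91]
top 180 px 257 299 ctr [ 421.86 -189.05] sz [50.    2.23] a 3.86 z 38.4 rng [ 396.93 -191.64   37.  ] [ 446.8  -186.36   40.39]
```

View pics/wc2.png

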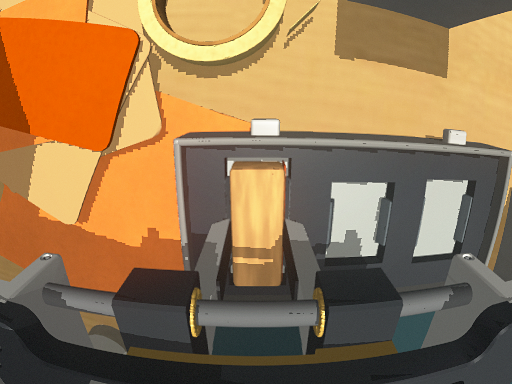

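>>> jog_arm:
  deltas: "0 0 0 0 52; 0 0 0 0 52; 0 0 0 0 52; 0 0 -8 0 52; 0 0 -18 0 52; 0 0 -18 0 6; 0 0 -18 0 6; 0 0 -18 0 6; 0 0 -18 0 6; 0 0 -18 0 6"

```text
clock: 9.15
eef_pos: [418.6, -134.4, 66.9]
eef_rot: [-3.141, -0.0, 1.641]
wrist_force: [0.1, 0.1, 0.1]
finger_gap: 7.4
```

>>> jog_arm:
  deltas: "0 0 3 0 6; 0 0 6 0 6; 0 0 9 0 6; 0 0 11 0 6; 0 0 12 0 6; 0 0 12.5 0 6; 0 0 13 0 6; 0 0 13.5 0 6; 0 0 13.5 0 6; 0 0 13.5 0 6"

```text
clock: 10.4
eef_pos: [418.7, -134.4, 55.0]
eef_rot: [-3.142, 0.0, 1.641]
wrist_force: [-12.8, 4.1, 32.4]
finger_gap: 5.8
```

```bash
python3 - <<'E'
from h import *
go(650,150,230,-.105)
E
```

```text
at [ 418.71 -134.41   55.03] yaw 1.641 gap 5.8 F [-12.77   4.1   32.43] t 10.4
GO 267.5 250.6 -175.0  tw 1.746
```

>>> jog_arm:
  deltas: "0 0 -50 0 30; 0 0 -110 0.18 94; 0 0 -170 0.36 94; 45 42 -180 0.54 94; 85 80 -180 0.72 94; 125 117 -180 0.9 94; 165 155 -180 1.08 94; 205 192 -180 1.26 94; 245 230 -180 1.44 94; 268 251 -180 1.62 94"

```text
clock: 11.65
eef_pos: [651.2, 152.6, 232.6]
eef_rot: [-3.142, 0.001, 0.017]
wrist_force: [-0.6, -0.3, -0.4]
finger_gap: 94.0
```

```bash
python3 - <<'E'
from h import *
s,p,d=wshot('b2');W=wfull(s,d)
reg(W,"crepe",600,760,90,210,13,25);reg(W,"wax",600,720,210,320,15,28)
reg(W,"cap",380,600,150,250,64,80)
go(679,150.5,25.5,-.105)
E
```

```text
crepe 1441 px 258 145 ctr [678.72 151.18] sz [42.09 60.38] a 83.3 z 17.7 rng [647.52 127.8   13.08] [710.47 173.9   20.48]
wax 962 px 181 164 ctr [652.71 252.88] sz [35.99 52.28] a 87.96 z 22.2 rng [626.21 234.4   15.01] [679.04 270.85  24.99]
cap 170 px 218 248 ctr [558.62 198.58] sz [16.58 17.53] a 1.93 z 71.3 rng [550.19 189.76  64.19] [566.89 207.44  73.73]
cap 133 px 215 293 ctr [486.06 206.52] sz [16.59 17.1 ] a 29.48 z 70.9 rng [477.94 197.57  64.33] [495.04 215.51  73.95]
cap 76 px 225 330 ctr [419.67 194.59] sz [14.61 17.66] a 3.27 z 71.5 rng [412.26 185.77  66.29] [427.11 203.53  73.43]
at [652.03 154.54 232.13] yaw 0.007 gap 93.8 F [ 1.7   2.3  -0.88] t 11.7
GO 26.9 4.2 206.6  tw 0.112
```

View pics/wb2.png

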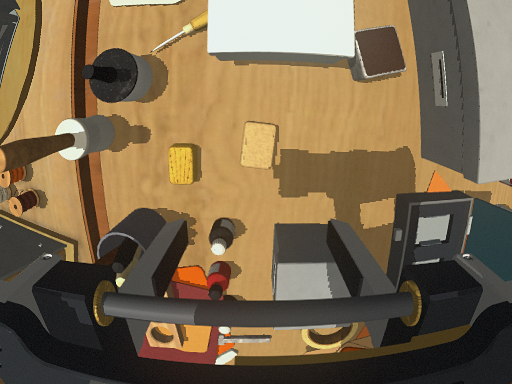

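>>> jog_arm:
  deltas: "28.7 0 40 0.131 75; 28.7 0 90 0.131 75; 28.7 0 140 0.131 75; 28.7 0 180 0.131 75; 28.7 0 200 0.131 75; 28.7 0 207 0.131 75; 28.7 0 208 0.131 75; 28.7 0 208 0.131 36; 28.7 0 208 0.131 36; 28.7 0 208 0.131 36"
  squeeze: 20

```text
clock: 12.95
eef_pos: [679.3, 151.2, 26.0]
eef_rot: [-3.141, -0.001, -0.109]
wrist_force: [-0.2, 0.0, 0.0]
finger_gap: 49.1
```

```bash
python3 - <<'E'
from h import *
wshot('g2')
go(563,-124.5,220,1.641)
E
```

```text
at [679.23 151.11  25.84] yaw -0.109 gap 44.4 F [-0.5   1.04 -0.1 ] t 13.0
GO -85.6 286.6 -194.2  tw -1.750
```

View pics/wg2.png

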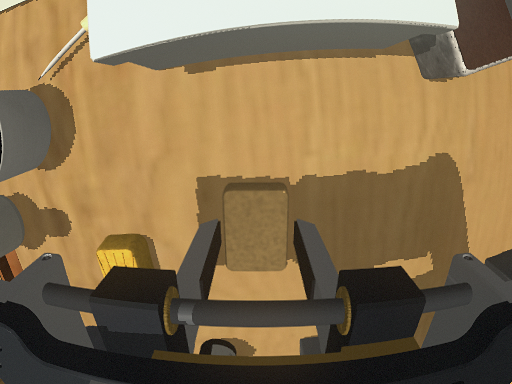

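>>> jog_arm:
  deltas: "0 0 0 0 36; 0 0 0 0 36; 0 0 -15 0 36; 0 0 -65 0 36; 0 0 -125 0 36; 0 0 -180 -0.18 36; -14 46 -194 -0.36 36; -30 100 -194 -0.54 36; -46 155 -194 -0.72 36; -62 210 -194 -0.9 36"

```text
clock: 14.25
eef_pos: [593.7, -52.4, 220.6]
eef_rot: [3.141, -0.001, 0.797]
wrist_force: [0.1, -1.1, 0.2]
finger_gap: 41.8
```

```bash
python3 - <<'E'
from h import *
go(563,-124.5,220,1.641)
E
```

```text
at [593.71 -52.45 220.56] yaw 0.797 gap 41.8 F [ 0.06 -1.07  0.16] t 14.25
GO -73.0 28.4 0.6  tw -0.844
```

>>> jog_arm:
  deltas: "-37 15 0 -0.18 36; -74.4 29.4 0 -0.36 36; -74.4 29.4 0 -0.54 36; -74.4 29.4 0 -0.72 36; -74.4 29.4 0 -0.85 36; -74.4 29.4 0 -0.85 36; -74.4 29.4 0 -0.85 36; -74.4 29.4 0 -0.85 36; -74.4 29.4 0 -0.85 36; -74.4 29.4 0 -0.85 36"

```text
clock: 15.5
eef_pos: [563.3, -124.5, 219.5]
eef_rot: [3.142, 0.0, 1.641]
wrist_force: [-0.2, 0.2, -1.1]
finger_gap: 41.7
```

```bash
python3 - <<'E'
from h import *
s,p,d=wshot('c3');W=wfull(s,d)
go(563,-124.5,220,1.641)
reg(W,"rim",360,640,-195,-40,40,48);reg(W,"foam",360,640,-195,-66,28,36)
reg(W,"floor",380,640,-195,-66,8,25)
reg(W,"sandtop",380,450,-195,-66,37,46)
reg(W,"held",500,620,-240,-70,195,225)
E
```

```text
at [ 563.27 -124.54  219.43] yaw 1.641 gap 41.8 F [-0.39 -0.45  0.38] t 15.55
GO 0.1 -0.3 -0.6  tw -0.000
rim 2226 px 199 164 ctr [ 492.59 -128.88] sz [250.95 124.33] a 3.96 z 44.1 rng [ 364.45 -194.93   40.01] [620.71 -59.41  48.  ]
rim 1476 px 142 172 ctr [ 418.68 -133.48] sz [34.34 85.02] a 3.64 z 41.4 rng [ 399.84 -176.5    40.  ] [436.83 -90.28  43.67]
rim 58 px 191 222 ctr [ 481.64 -192.16] sz [49.93  1.45] a 4.98 z 45.6 rng [ 456.8  -194.66   42.64] [ 506.51 -189.52   47.97]
foam 69 px 145 121 ctr [418.68 -69.07] sz [17.28  6.21] a 3.79 z 33.3 rng [409.98 -72.72  28.19] [427.51 -66.32  35.66]
foam 9364 px 201 165 ctr [ 492.03 -128.98] sz [242.31 112.07] a 3.97 z 32.4 rng [ 368.43 -192.74   28.03] [615.52 -66.06  35.99]
floor 103 px 143 137 ctr [411.8  -90.07] sz [37.06  4.36] a 5.08 z 15.9 rng [393.49 -93.8   13.86] [430.33 -86.81  24.57]
floor 1344 px 258 162 ctr [ 563.35 -116.06] sz [48.29 49.01] a 4.29 z 22.0 rng [ 537.63 -142.07   19.82] [586.44 -90.24  24.82]
floor 1488 px 199 170 ctr [ 488.35 -130.25] sz [45.29 62.16] a 4.34 z 20.0 rng [ 464.16 -162.2    17.29] [513.24 -98.23  24.91]
sandtop 231 px 139 126 ctr [414.97 -74.65] sz [70.02  5.49] a 4.13 z 44.1 rng [380.03 -79.75  41.48] [449.82 -70.05  45.97]
sandtop 1630 px 143 172 ctr [ 418.97 -133.72] sz [34.66 85.4 ] a 4.09 z 41.3 rng [ 399.24 -177.02   37.06] [437.35 -90.28  43.67]
sandtop 205 px 143 216 ctr [ 415.11 -191.41] sz [69.54  7.48] a 0.71 z 43.5 rng [ 380.34 -194.93   37.34] [ 449.84 -187.25   46.  ]
held 6093 px 257 226 ctr [ 561.84 -123.63] sz [65.83 58.87] a 4.29 z 211.4 rng [ 528.48 -153.81  195.02] [594.12 -93.5  224.99]
```

View pics/wc3.png

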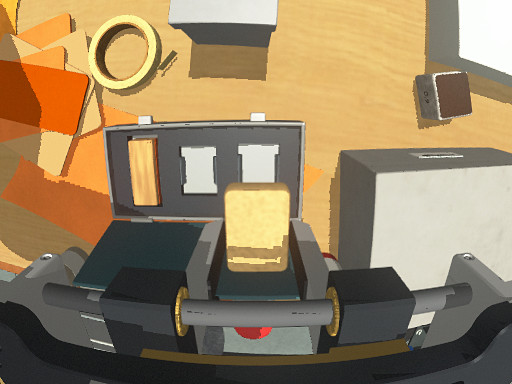

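>>> jog_arm:
  deltas: "0 0 55 0 36; 0 0 110 0 36; 0 0 145 0 36; 0 0 155 0 36; 0 0 160 0 36; 0 0 164 0 36; 0 0 167 0 36; 0 0 169 0 36; 0 0 170.5 0 36; 0 0 170.5 0 36"
  squeeze: 30

```text
clock: 16.8
eef_pos: [564.1, -124.6, 49.7]
eef_rot: [3.139, 0.001, 1.641]
wrist_force: [3.8, 0.5, 4.0]
finger_gap: 41.1
```

>>> jog_arm:
  deltas: "0 0 0 0 60; 0 0 0 0 60; 0 0 0 0 60; 0 0 -8 0 60; 0 0 -18 0 60; 0 0 -18 0 6; 0 0 -18 0 6; 0 0 -18 0 6; 0 0 -18 0 6; 0 0 -18 0 6"

```text
clock: 18.05
eef_pos: [563.2, -124.5, 66.8]
eef_rot: [-3.141, -0.0, 1.641]
wrist_force: [0.1, -0.3, -0.2]
finger_gap: 13.5
```

```bash
python3 - <<'E'
from h import *
s,p,d=wshot('c4');W=wfull(s,d)
go(563,-124.5,53.5,1.641)
reg(W,"top",520,610,-175,-85,34,60)
E
```

```text
at [ 563.23 -124.5    66.84] yaw 1.641 gap 9.6 F [-0.24 -0.92 -0.68] t 18.1
GO 0.0 -0.2 13.3  tw 0.000
top 3344 px 258 210 ctr [ 563.21 -123.77] sz [42.02 58.58] a 4.61 z 41.8 rng [ 540.53 -153.27   34.04] [584.29 -93.72  59.91]
```

View pics/wc4.png

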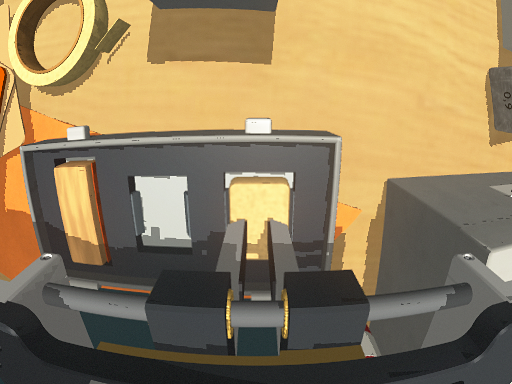

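>>> jog_arm:
  deltas: "0 0 4 0 6; 0 0 8 0 6; 0 0 10 0 6; 0 0 11 0 6; 0 0 12 0 6; 0 0 13 0 6; 0 0 13.5 0 6; 0 0 14 0 6; 0 0 14.5 0 6; 0 0 14.5 0 6"

```text
clock: 19.35
eef_pos: [563.7, -124.6, 53.3]
eef_rot: [3.14, 0.0, 1.641]
wrist_force: [-1.6, 0.4, 7.2]
finger_gap: 6.2
```

>>> jog_arm:
  deltas: "0 0 0.5 0 6; 0 0 0.8 0 6; 0 0 1 0 6; 0 0 1.2 0 6; 0 0 1.4 0 6; 0 0 1.4 0 6; 0 0 1.4 0 6; 0 0 1.4 0 6; 0 0 1.4 0 6; 0 0 1.4 0 6"

```text
clock: 20.6
eef_pos: [563.8, -124.6, 53.2]
eef_rot: [3.14, 0.001, 1.641]
wrist_force: [-8.7, 2.3, 23.8]
finger_gap: 5.6
```

>>> jog_arm:
  deltas: "0 0 -50 0 30; 0 0 -110 0.17 94; 0 0 -170 0.35 94; 55 13 -178 0.53 94; 110 26 -178 0.71 94; 165 39 -178 0.89 94; 220 52 -178 1.07 94; 275 65 -178 1.25 94; 330 78 -178 1.43 94; 372 88.3 -178 1.61 94"

```text
clock: 21.85
eef_pos: [625.0, 255.1, 228.9]
eef_rot: [-3.142, 0.0, 0.026]
wrist_force: [0.1, 0.4, -0.8]
finger_gap: 94.0
```

>>> jog_arm:
  deltas: "0 0 0 0.066 94; 0 0 0 0.066 94; 0 0 0 0.066 94; 0 0 0 0.066 94; 0 0 0 0.066 94; 0 0 0 0.066 94; 0 0 0 0.066 94; 0 0 0 0.066 94; 0 0 0 0.066 94; 0 0 0 0.066 94"

```text
clock: 23.1
eef_pos: [625.2, 252.8, 229.0]
eef_rot: [3.142, 0.0, -0.035]
wrist_force: [-0.1, 0.4, -0.0]
finger_gap: 94.2
```

```bash
python3 - <<'E'
from h import *
s,p,d=wshot('b3');W=wfull(s,d)
reg(W,"wax",600,740,190,320,14,28)
reg(W,"cap",380,640,120,280,64,80)
reg(W,"stand",320,520,260,360,35,46)
go(652.8,252.5,28.5,-.035)
E
```

```text
wax 1063 px 255 146 ctr [652.77 253.87] sz [34.74 51.4 ] a 88.25 z 22.1 rng [626.86 235.84  14.09] [678.18 271.43  25.03]
cap 100 px 361 228 ctr [555.25 125.08] sz [ 5.19 24.16] a 78.24 z 72.8 rng [542.96 120.08  64.32] [566.83 126.39  79.97]
cap 185 px 302 229 ctr [558.52 199.36] sz [17.2  17.13] a 72.15 z 71.3 rng [549.76 189.88  64.02] [567.26 207.96  73.72]
cap 156 px 295 279 ctr [486.22 206.73] sz [16.67 19.09] a 19.37 z 71.1 rng [476.5  197.26  64.23] [494.35 215.69  73.94]
stand 528 px 228 287 ctr [466.36 307.4 ] sz [49.22 66.78] a 86.68 z 40.3 rng [431.95 284.46  35.13] [498.74 333.87  43.11]
stand 32 px 197 281 ctr [464.29 344.57] sz [ 4.6  22.17] a 81.66 z 40.6 rng [453.18 340.78  39.58] [475.18 346.65  41.95]
stand 434 px 228 338 ctr [357.69 307.95] sz [46.69 60.61] a 2.15 z 40.3 rng [333.38 277.28  35.2 ] [379.89 339.07  42.51]
at [625.16 252.79 229.06] yaw -0.035 gap 93.9 F [-0.2   0.45  0.04] t 23.15
GO 27.6 -0.7 200.6  tw 0.000
```

View pics/wb3.png

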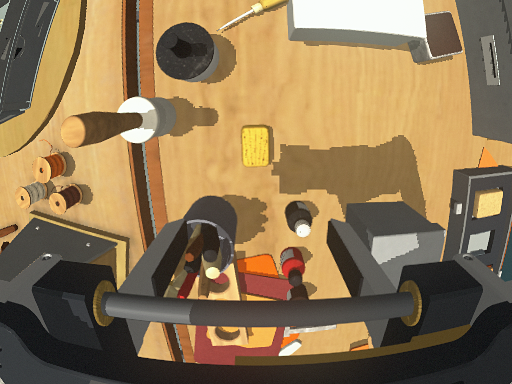

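>>> jog_arm:
  deltas: "27.6 -1.8 40 0 70; 27.6 -1.8 90 0 70; 27.6 -1.8 140 0 70; 27.6 -1.8 180 0 70; 27.6 -1.8 195 0 70; 27.6 -1.8 200 0 70; 27.6 -1.8 200.5 0 32; 27.6 -1.8 200.5 0 32; 27.6 -1.8 200.5 0 32; 27.6 -1.8 200.5 0 32"
  squeeze: 20

```text
clock: 24.4
eef_pos: [653.0, 253.7, 29.3]
eef_rot: [-3.141, -0.001, -0.035]
wrist_force: [-1.0, 0.2, 2.1]
finger_gap: 37.2
```

```bash
python3 - <<'E'
from h import *
wshot('g3')
go(488.5,-129.3,220,1.641)
E
```

```text
at [653.06 253.68  29.2 ] yaw -0.035 gap 37.1 F [-1.34 -0.18  4.28] t 24.45
GO -151.2 388.5 -190.8  tw -1.676
```

View pics/wg3.png

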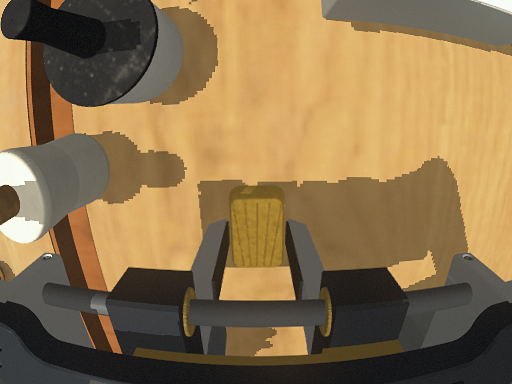

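>>> jog_arm:
  deltas: "0 0 -15 0 32; 0 0 -65 0 32; 0 0 -125 0 32; 0 0 -180 -0.17 32; -22 56 -191 -0.34 32; -44 112 -191 -0.51 32; -66 168 -191 -0.68 32; -87 224 -191 -0.85 32; -109 280 -191 -1.02 32; -130 336 -191 -1.19 32"

```text
clock: 25.7
eef_pos: [510.7, -78.1, 220.7]
eef_rot: [3.14, -0.0, 1.157]
wrist_force: [0.8, 0.3, -1.4]
finger_gap: 37.2
```

```bash
python3 - <<'E'
from h import *
go(488.5,-129.3,220,1.641)
b=np.array([653,253.7,28.6]);w=-.035
c=np.cos;q=np.sin
x=653-130*c(w)+336*q(w);y=253.7-130*q(w)-336*c(w);w2=w+1.19
print(x,y,w2);dx,dy=488.5-x,-129.3-y
print(dx*c(w2)+dy*q(w2),dx*q(w2)-dy*c(w2),w2-1.641)
E
```

```text
at [510.74 -78.08 220.66] yaw 1.157 gap 37.2 F [ 0.79  0.3  -1.4 ] t 25.7
GO -55.8 0.2 0.7  tw -0.484
511.32201772488946 -77.54514990932847 1.155
-56.56331193398133 0.02727640330133596 -0.486
```

>>> jog_arm:
  deltas: "-56.5 0 0 -0.17 32; -56.5 0 0 -0.34 32; -56.5 0 0 -0.486 32; -56.5 0 0 -0.486 32; -56.5 0 0 -0.486 32; -56.5 0 0 -0.486 32; -56.5 0 0 -0.486 32; -56.5 0 0 -0.486 32; -56.5 0 0 -0.486 32; -56.5 0 0 -0.486 32"

```text
clock: 26.95
eef_pos: [488.8, -128.1, 219.6]
eef_rot: [-3.142, -0.0, 1.637]
wrist_force: [0.4, 0.5, -0.2]
finger_gap: 37.8
```

```bash
python3 - <<'E'
from h import *
s,p,d=wshot('c5');W=wfull(s,d)
go(488.5,-129.3,60,1.641)
reg(W,"floor",380,640,-195,-66,8,25)
reg(W,"sandtop",380,450,-185,-80,37,46)
reg(W,"crepetop",530,600,-175,-80,36,46)
reg(W,"held",440,550,-200,-50,190,225)
E
```

```text
at [ 488.79 -128.09  219.55] yaw 1.637 gap 37.1 F [ 0.19 -0.28 -1.78] t 27.0
GO -1.2 -0.4 159.6  tw -0.004
floor 68 px 244 121 ctr [467.64 -68.76] sz [84.26  0.39] a 3.54 z 11.8 rng [425.58 -71.16   9.95] [509.68 -66.    13.57]
floor 124 px 201 137 ctr [414.21 -94.21] sz [39.59 11.27] a 1.22 z 15.6 rng [394.3  -99.42  13.73] [434.12 -88.17  24.79]
floor 150 px 318 148 ctr [562.86 -97.5 ] sz [48.18 13.1 ] a 3.94 z 21.9 rng [ 538.64 -105.56   20.21] [586.85 -90.03  24.95]
floor 1235 px 258 165 ctr [ 487.92 -124.12] sz [46.12 49.55] a 3.67 z 20.0 rng [ 463.84 -149.91   17.8 ] [510.08 -98.08  24.96]
floor 37 px 299 193 ctr [ 543.29 -153.2 ] sz [ 6.26 15.07] a 20.73 z 22.1 rng [ 541.29 -159.37   20.33] [ 548.88 -145.05   24.97]
sandtop 1842 px 200 172 ctr [ 418.24 -132.93] sz [34.85 83.84] a 4.68 z 41.3 rng [ 397.92 -175.46   37.11] [438.11 -90.67  43.8 ]
crepetop 1540 px 319 173 ctr [ 563.11 -123.87] sz [42.07 60.23] a 4.97 z 39.2 rng [ 541.07 -155.02   36.02] [585.16 -94.05  41.54]
held 4256 px 257 226 ctr [ 487.05 -127.28] sz [36.77 52.41] a 4.55 z 212.4 rng [ 467.06 -154.08  190.68] [ 506.34 -100.49  214.83]
held 281 px 221 229 ctr [ 466.53 -127.02] sz [10.01 21.23] a 39.97 z 217.2 rng [ 456.15 -138.37  206.08] [ 469.63 -120.1   224.97]
held 284 px 293 229 ctr [ 508.2  -124.29] sz [21.15  9.51] a 58.62 z 217.4 rng [ 505.46 -135.8   205.35] [ 517.7  -116.99  224.93]
```

View pics/wc5.png

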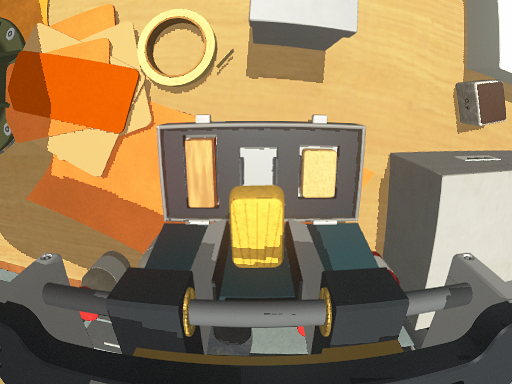

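>>> jog_arm:
  deltas: "-2.3 0.3 55 -0.004 32; -2.3 0.3 110 -0.004 32; -2.3 0.3 145 -0.004 32; -2.3 0.3 152 -0.004 32; -2.3 0.3 157 -0.004 32; -2.3 0.3 161 -0.004 32; -2.3 0.3 165 -0.004 32; -2.3 0.3 168 -0.004 32; -2.3 0.3 170 -0.004 32; -2.3 0.3 170 -0.004 32"
  squeeze: 30

```text
clock: 28.25
eef_pos: [489.8, -130.5, 49.8]
eef_rot: [3.14, 0.0, 1.641]
wrist_force: [4.3, 0.1, 0.6]
finger_gap: 36.9
```

>>> jog_arm:
  deltas: "0 0 0 0 56; 0 0 0 0 56; 0 0 0 0 56; 0 0 -8 0 56; 0 0 -18 0 56; 0 0 -18 0 6; 0 0 -18 0 6; 0 0 -18 0 6; 0 0 -18 0 6; 0 0 -18 0 6"

```text
clock: 29.5
eef_pos: [489.2, -130.3, 67.4]
eef_rot: [-3.141, -0.0, 1.641]
wrist_force: [-0.3, -0.2, -0.1]
finger_gap: 9.0
```

```bash
python3 - <<'E'
from h import *
s,p,d=wshot('c6');W=wfull(s,d)
go(488.5,-129.3,55.5,1.641)
reg(W,"top",450,530,-175,-85,34,60)
E
```

```text
at [ 489.21 -130.33   67.47] yaw 1.642 gap 6.9 F [-0.76  0.93  0.68] t 29.55
GO 1.1 -0.6 12.0  tw 0.001
top 2290 px 258 211 ctr [ 488.92 -129.8 ] sz [35.18 51.27] a 5.32 z 42.6 rng [ 469.78 -155.2    34.03] [ 505.95 -103.67   59.92]
```

View pics/wc6.png

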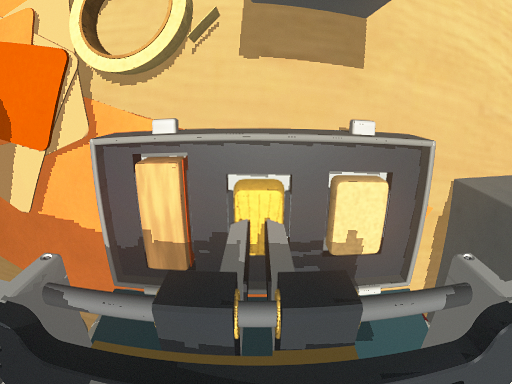

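>>> jog_arm:
  deltas: "0 0 4 0 6; 0 0 7 0 6; 0 0 9 0 6; 0 0 10 0 6; 0 0 11 0 6; 0 0 12 0 6; 0 0 12.5 0 6; 0 0 13 0 6; 0 0 13.3 0 6; 0 0 13.3 0 6"

```text
clock: 30.8
eef_pos: [489.6, -130.5, 55.7]
eef_rot: [3.14, 0.0, 1.642]
wrist_force: [-7.3, 1.6, 20.6]
finger_gap: 5.7
```

```bash
python3 - <<'E'
from h import *
a=.069;c0=np.array([492.5,-129]);R=np.array([[np.cos(a),np.sin(a)],[-np.sin(a),np.cos(a)]])
s,p,d=wload("case");W=wfull(s,d)
for nm,V in (("wcase",W),("top",cloud("top",np.load("pics/top0.npy"))),("side",cloud("side",np.load("pics/side0.npy")))):
    P=V.reshape(-1,3);P=P[~np.isnan(P).any(1)];q=(P[:,:2]-c0)@R.T
    m=(abs(q[:,0])<100)&(q[:,1]<-62)&(q[:,1]>-120)&(P[:,2]>65)&(P[:,2]<200)
    y,z=q[m,1],P[m,2]
    # face: fit
    f=np.polyfit(z,y,1); r=y-np.polyval(f,z); k=abs(r)<4; f=np.polyfit(z[k],y[k],1)
    print(nm,m.sum(),k.sum(),"slope dy/dz",f[0],"theta",np.pi/2-np.arctan(f[0]) if 0 else np.pi/2+np.arctan(-f[0]),"y at44",np.polyval(f,44),"zmax",z[k].max(),"y at zmax",np.polyval(f,z[k].max()))
    t=(abs(q[:,0])<40)&(q[:,1]<-62)&(q[:,1]>-130)&(P[:,2]>168)&(P[:,2]<200);print(" tab",q[t].mean(0),P[t,2].max() if t.any() else 0)
    b=(q[:,1]<-100)&(abs(q[:,0])<140)&(q[:,1]>-240)&(P[:,2]>90)&(P[:,2]<160)
    Q=np.c_[q[b],P[b,2]]
    for x0 in range(-140,140,20):
        g=(Q[:,0]>=x0)&(Q[:,0]<x0+20)&(Q[:,1]<-112)
        if g.sum()>5: print("  obst x",x0,"y max",Q[g,1].max(),"zmax",Q[g,2].max())
E
```

```text
wcase 6180 6109 slope dy/dz -0.21261899898388842 theta 1.7802955745947793 y at44 -58.33902581183995 zmax 179.6557370321452 y at zmax -87.18201282603627
 tab [ 12.73 -87.05] 179.6557370321452
  obst x -140 y max -112.024087042965 zmax 120.19408292722187
  obst x -60 y max -151.4697964979795 zmax 120.52613902095737
  obst x -40 y max -150.09968439209706 zmax 120.5053917297758
  obst x -20 y max -156.839782012533 zmax 120.63126297302398
  obst x 40 y max -140.5612546094911 zmax 120.53627466513953
  obst x 60 y max -140.1088784092572 zmax 121.01395149549668
  obst x 80 y max -145.6153972309746 zmax 120.95883287558107
top 1514 1494 slope dy/dz -0.2096423598287103 theta 1.7774459619830125 y at44 -62.248365402449224 zmax 181.05603008678509 y at zmax -90.98111497859756
 tab [  1.69 -90.56] 181.05603008678509
  obst x -140 y max -112.14199417440216 zmax 121.56106546150781
  obst x -120 y max -112.0421366751524 zmax 121.03969921396013
  obst x -60 y max -155.69908158623514 zmax 122.3948550211329
  obst x -40 y max -153.67039695217002 zmax 121.83755693155403
  obst x -20 y max -160.35344024392654 zmax 120.3548880602887
  obst x 40 y max -145.41516343159012 zmax 121.27772024347087
  obst x 60 y max -143.49238210007454 zmax 123.06664094718172
  obst x 80 y max -147.6955072768765 zmax 120.53607396186337
side 2666 2561 slope dy/dz -0.20648354181215406 theta 1.7744182176961991 y at44 -59.72913931330502 zmax 179.21847665342014 y at zmax -87.64952929114727
 tab [  0.17 -86.59] 179.21847665342014
  obst x -140 y max -113.07627636198607 zmax 119.87314925823038
```

>>> jog_arm:
  deltas: "0 0 -50 0 0; 0 0 -110 0 0; 0 0 -160 0 0; 0 0 -196 0 0; -40 3 -196 0 0; -80 3 -196 0 0; -118 3 -196 0 0; -118 3 -196 0 0; -118 3 -196 0 0; -118 3 -196 0 0"

```text
clock: 32.05
eef_pos: [500.7, -247.0, 250.4]
eef_rot: [3.141, -0.0, 1.642]
wrist_force: [-0.9, -0.3, -1.4]
finger_gap: 0.5
```

```bash
python3 - <<'E'
from h import *
s,p,d=wshot('l1');W=wfull(s,d)
a=.069;c0=np.array([492.5,-129]);R=np.array([[np.cos(a),np.sin(a)],[-np.sin(a),np.cos(a)]])
print((s["eef_pos"][:2]-c0)@R.T,s["eef_pos"])
reg(W,"top",470,510,-145,-110,34,60);reg(W,"sandtop",380,450,-185,-80,37,46)
reg(W,"crepetop",530,600,-175,-80,36,46)
for th in np.arange(1.75,-.05,-.15):
    th=max(th,0)
    print(round(th,2),"tcp y'",-61+110*np.cos(th)-7*np.sin(th)-8,"tcp z",44+110*np.sin(th)+7*np.cos(th)+14)
E
```

```text
[   0.02 -118.27] [ 500.67 -246.98  250.39]
top 764 px 255 74 ctr [ 489.04 -127.63] sz [33.77 35.96] a 3.86 z 41.8 rng [ 471.03 -144.95   37.43] [ 507.04 -110.09   44.74]
sandtop 1707 px 199 77 ctr [ 418.42 -133.99] sz [35.18 84.07] a 3.65 z 41.2 rng [ 399.09 -176.26   37.06] [437.23 -91.24  44.39]
crepetop 1439 px 314 78 ctr [ 563.29 -125.31] sz [41.94 59.68] a 4.22 z 39.2 rng [ 540.68 -154.97   36.04] [585.14 -94.26  41.57]
1.75 tcp y' -95.4949677495617 tcp z 164.9907317665866
1.6 tcp y' -79.20896267443231 tcp z 167.74869967845652
1.45 tcp y' -62.69368630685281 tcp z 168.04194839970629
1.3 tcp y' -46.32003614921577 tcp z 165.86389219626332
1.15 tcp y' -30.455729084566386 tcp z 161.26344551484644
1.0 tcp y' -15.45704324815995 tcp z 154.34392446994562
0.85 tcp y' -1.6608167886340555 tcp z 145.2607265866271
0.7 tcp y' 10.623116790629847 tcp z 134.2178409071375
0.55 tcp y' 21.118886824030966 tcp z 121.4632668367891
0.4 tcp y' 29.59078094415677 tcp z 107.28344461197183
0.25 tcp y' 35.848538673389235 tcp z 91.99682246997213
0.1 tcp y' 39.751624264055025 tcp z 75.9467049880974
```

View pics/wl1.png

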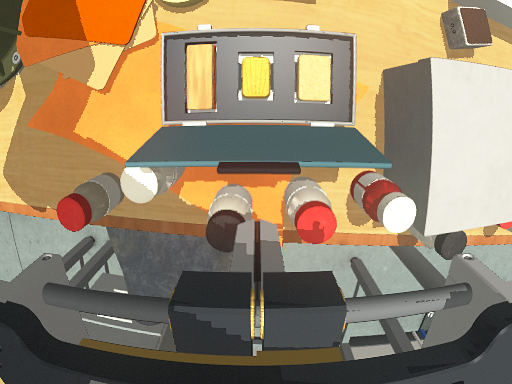

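>>> jog_arm:
  deltas: "0 0 40 0 0; 0 0 82 0 0; 0 0 82 0 0; 10 0 82 0 0; 20 0 82 0 0; 30 0 82 0 0; 40 0 82 0 0; 48 0 82 0 0; 56 0 83 0 0; 64 0 84 0 0"

```text
clock: 33.35
eef_pos: [496.0, -183.5, 166.2]
eef_rot: [-3.142, -0.0, 1.641]
wrist_force: [0.3, -1.4, 1.9]
finger_gap: 0.5
```

>>> jog_arm:
  deltas: "8 0 1 0 0; 16 0 3 0 0; 24 0 6 0 0; 32 0 9 0 0; 39 0 13 0 0; 46 0 17 0 0; 53 0 22 0 0; 59 0 27 0 0; 65 0 33 0 0; 65 0 33 0 0"

```text
clock: 34.6
eef_pos: [491.2, -118.7, 132.7]
eef_rot: [-3.141, -0.0, 1.642]
wrist_force: [-0.4, 0.7, -0.5]
finger_gap: 0.4
```

```bash
python3 - <<'E'
from h import *
s,p,d=wshot('l2')
a=.069;c0=np.array([492.5,-129]);R=np.array([[np.cos(a),np.sin(a)],[-np.sin(a),np.cos(a)]])
print((s["eef_pos"][:2]-c0)@R.T,s["eef_pos"],s["wrist_force"])
E
```

```text
[-0.63 10.34] [ 491.16 -118.73  132.68] [-0.45  0.75 -0.45]
```

View pics/wl2.png

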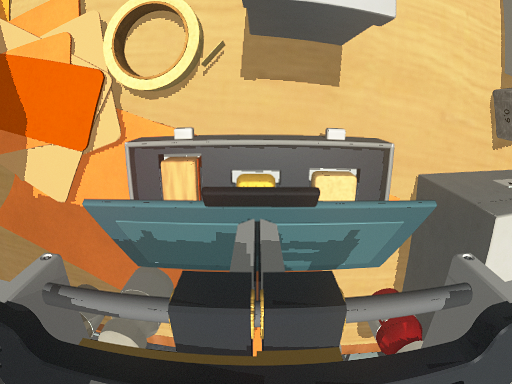

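>>> jog_arm:
  deltas: "6 0 6 0 0; 11 0 12 0 0; 15.5 0 19 0 0; 19 0 26 0 0; 22.5 0 33 0 0; 25.5 0 41 0 0; 27.5 0 49 0 0; 29.5 0 57 0 0; 30.5 0 63 0 0; 31 0 67 0 0"

```text
clock: 35.9
eef_pos: [489.2, -88.2, 65.9]
eef_rot: [-3.141, -0.0, 1.641]
wrist_force: [0.2, -0.6, 0.8]
finger_gap: -0.0
```

>>> jog_arm:
  deltas: "0 0 0.5 0 0; 0 0 1 0 0; 0 0 1.5 0 0; 0 0 2 0 0; 0 0 2 0 0; 0 0 2 0 0; 0 0 2 0 0; 0 0 2 0 0; 0 0 2 0 0; 0 0 2 0 0"

```text
clock: 37.15
eef_pos: [489.4, -88.3, 65.1]
eef_rot: [3.141, 0.0, 1.642]
wrist_force: [-4.1, 1.6, 11.8]
finger_gap: 0.3
```

```bash
python3 - <<'E'
from h import *
for n in ("top","side"):
    W=cloud(n,np.load(f"pics/{n}0.npy"));P=W.reshape(-1,3);P=P[~np.isnan(P).any(1)]
    m=(P[:,0]>480)&(P[:,0]<640)&(P[:,1]>240)&(P[:,1]<420)&(P[:,2]>140)
    for z0,z1 in ((140,155),(155,170),(170,200)):
        k=m&(P[:,2]>=z0)&(P[:,2]<z1)
        if k.any():print(n,z0,P[k].min(0),P[k].max(0))
go(545,170,230,1.642)
E
```

```text
top 140 [532.84 290.09 140.  ] [581.37 347.88 154.83]
top 155 [523.94 300.34 155.14] [585.22 353.31 169.89]
top 170 [523.   310.74 170.48] [584.51 359.6  191.42]
side 140 [523.28 303.36 140.03] [582.47 354.93 154.82]
side 155 [523.08 305.12 155.07] [584.86 360.78 169.97]
side 170 [521.93 314.62 170.09] [581.26 363.37 191.07]
at [489.39 -88.31  65.12] yaw 1.642 gap 0.3 F [-4.15  1.62 11.8 ] t 37.15
GO 253.7 73.7 -164.9  tw -0.000
```

>>> jog_arm:
  deltas: "0 0 -60 0 20; 0 0 -120 0 50; 0 0 -166 0 50; 55 16 -166 0 50; 110 32 -166 0 50; 165 48 -166 0 50; 215 62 -166 0 50; 254 74 -166 0 50; 254 74 -166 0 50; 254 74 -166 0 50"

```text
clock: 38.4
eef_pos: [545.0, 169.8, 230.1]
eef_rot: [-3.141, 0.0, 1.641]
wrist_force: [-1.3, -0.1, 0.3]
finger_gap: 50.0
```

```bash
python3 - <<'E'
from h import *
s,p,d=wshot('t1');W=wfull(s,d)
reg(W,"cap",380,640,150,260,64,80)
reg(W,"stand",320,510,260,360,36,44,15)
go(558.6,199,71.5,1.642)
E
```

```text
cap 195 px 207 141 ctr [485.44 206.57] sz [16.69 16.97] a 65.38 z 71.3 rng [477.04 197.75  64.12] [494.23 215.43  73.76]
cap 197 px 153 148 ctr [420.17 195.76] sz [17.28 18.4 ] a 49.03 z 71.0 rng [411.81 187.33  64.25] [430.03 205.43  73.92]
cap 215 px 271 152 ctr [557.21 199.03] sz [18.02 17.39] a 29.62 z 71.5 rng [548.16 190.41  65.28] [566.32 208.05  74.09]
stand 3629 px 165 52 ctr [415.77 312.68] sz [161.56  61.23] a 4.59 z 40.3 rng [333.58 276.81  36.  ] [497.67 348.51  42.91]
at [545.07 169.46 230.33] yaw 1.641 gap 50.0 F [-0.27  0.19  0.34] t 38.45
GO 28.5 15.6 158.8  tw -0.001
```

View pics/wt1.png

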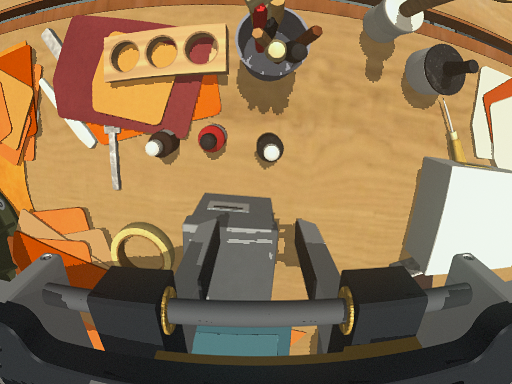

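>>> jog_arm:
  deltas: "28.7 15 0 0 44; 28.7 15 40 0 44; 28.7 15 90 0 44; 28.7 15 130 0 44; 28.7 15 150 0 44; 28.7 15 158 0 44; 28.7 15 158.5 0 10; 28.7 15 158.5 0 10; 28.7 15 158.5 0 10; 28.7 15 158.5 0 10"
  squeeze: 20

```text
clock: 39.7
eef_pos: [558.4, 200.2, 72.6]
eef_rot: [3.14, -0.0, 1.642]
wrist_force: [-0.1, 0.2, 5.1]
finger_gap: 17.9
```

```bash
python3 - <<'E'
from h import *
wshot('t2')
a=.079
for k in (-1,0,1): print(k, 416.8+50*k*np.cos(a), 312.8+50*k*np.sin(a))
go(416.8-49.8,312.8-4,150,1.642)
E
```

```text
-1 366.95594387087715 308.854107376417
0 416.8 312.8
1 466.6440561291229 316.745892623583
at [558.44 200.16  72.59] yaw 1.642 gap 17.3 F [-1.32 -0.87  6.25] t 39.75
GO 121.9 -183.3 -77.4  tw -0.000
```

View pics/wt2.png

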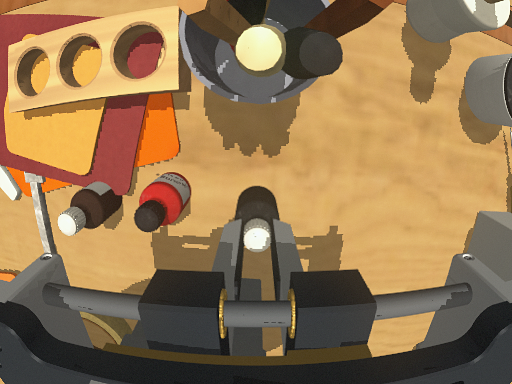

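```bash
cat >> h.py <<'E'
def holes(tag):
    s,p,d=wload(tag);W=wfull(s,d)
    m=((W[...,2]>36)&(W[...,2]<46)&(W[...,0]>320)&(W[...,0]<515)&(W[...,1]>265)&(W[...,1]<365)).astype(np.uint8)
    cs,h=cv2.findContours(m,cv2.RETR_CCOMP,cv2.CHAIN_APPROX_NONE)
    for c,hh in zip(cs,h[0]):
        if hh[3]>=0 and len(c)>30:
            P=wcloud(c[:,0,:],40,s)[:,:2].astype(np.float32)
            (x,y),r=cv2.minEnclosingCircle(P); f=cv2.fitEllipse(P)
            print(tag,"hole px",c[:,0].mean(0),"circ",x,y,r,"ell",np.array(f[0]),np.array(f[1]))
E
python3 - <<'E'
from h import *
holes('t1');holes('t2')
E
```

```text
t1 hole px [124.88  55.98] circ 367.2190856933594 308.51373291015625 21.308841705322266 ell [367.58 308.23] [39.68 40.66]
t1 hole px [161.6   51.44] circ 417.0000305175781 311.853515625 20.89121437072754 ell [416.96 312.07] [39.47 40.43]
t1 hole px [200.67  48.19] circ 465.7112121582031 316.28387451171875 21.44312286376953 ell [466.31 316.04] [39.8  40.43]
t2 hole px [33.42 71.9 ] circ 368.75091552734375 308.2376403808594 20.278804779052734 ell [368.81 308.23] [38.18 39.39]
t2 hole px [79.88 61.18] circ 417.5640563964844 312.1233215332031 20.54891014099121 ell [417.97 312.17] [38.43 39.4 ]
t2 hole px [138.97  51.24] circ 467.0572509765625 316.1337585449219 20.24658203125 ell [467.17 315.87] [38.7 39.6]
```

>>> jog_arm:
  deltas: "0 0 -10 0 10; 0 0 -50 0 10; 0 0 -100 0 10; 25 -37 -105 0 10; 52 -77 -105 0 10; 80 -119 -105 0 10; 105 -157 -105 0 10; 122.5 -182 -105 0 10; 122.5 -182 -105 0 10; 122.5 -182 -105 0 10"

```text
clock: 41.0
eef_pos: [368.4, 309.2, 177.1]
eef_rot: [3.141, -0.0, 1.642]
wrist_force: [0.2, -0.1, -0.1]
finger_gap: 17.6
```

```bash
python3 - <<'E'
from h import *
wshot('t3');holes('t3')
s,p,d=wload('t3');W=wfull(s,d)
reg(W,"held",350,390,285,330,160,182)
reg(W,"cap",380,640,150,260,64,80)
go(368.2,309.3,83,1.642)
E
```

```text
t3 hole px [346.9  181.18] circ 465.0871887207031 317.45654296875 20.780460357666016 ell [464.92 317.4 ] [39.59 40.11]
t3 hole px [302.74 181.89] circ 415.4353942871094 312.8825378417969 20.954904556274414 ell [415.26 312.94] [40.11 40.49]
held 1163 px 258 232 ctr [369.23 308.78] sz [37.05 19.54] a 4.4 z 175.3 rng [350.05 298.87 160.9 ] [387.04 319.53 181.99]
at [368.54 309.   176.93] yaw 1.641 gap 17.7 F [-0.28 -0.21 -0.54] t 41.05
GO 0.3 -0.3 93.9  tw -0.001
```

View pics/wt3.png

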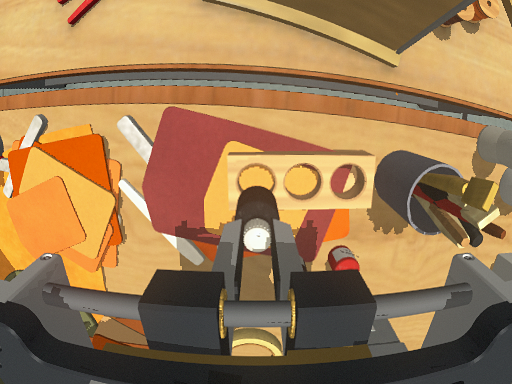

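>>> jog_arm:
  deltas: "0 -1.2 30 0 10; 0 -1.2 60 0 10; 0 -1.2 75 0 10; 0 -1.2 83 0 10; 0 -1.2 89 0 10; 0 -1.2 92.5 0 10; 0 -1.2 93 0 10; 0 -1.2 93 0 10; 0 -1.2 93 0 10; 0 -1.2 93 0 10"

```text
clock: 42.3
eef_pos: [366.7, 309.3, 83.9]
eef_rot: [3.141, -0.0, 1.642]
wrist_force: [-0.9, 0.4, -0.6]
finger_gap: 16.9
```

```bash
python3 - <<'E'
from h import *
wshot('t4')
go(368.2,309.3,83,1.642)
E
```

```text
at [366.72 309.31  83.87] yaw 1.642 gap 17.4 F [-0.31 -0.38 -0.83] t 42.35
GO -0.1 1.5 0.9  tw -0.000
```

View pics/wt4.png

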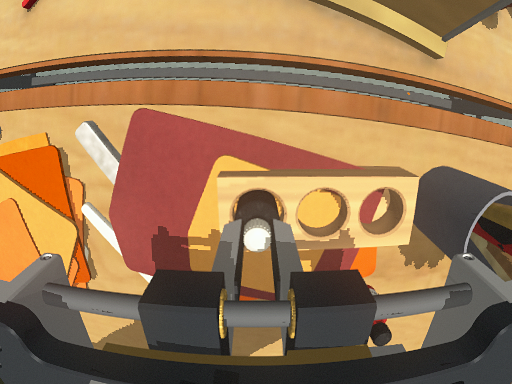

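>>> jog_arm:
  deltas: "0 0 1.4 0 10; 0 0 1.4 0 34; 0 0 1.4 0 34; 0 0 1.4 0 34; 0 0 -30 0 34; 0 0 -85 0 44; -35 35 -110 0 44; -75 75 -110 0 44; -111 111.5 -110 0 44; -111 111.5 -110 0 44"

```text
clock: 43.6
eef_pos: [487.3, 204.4, 193.4]
eef_rot: [-3.141, 0.0, 1.638]
wrist_force: [-1.0, -0.4, -1.1]
finger_gap: 44.2
```

```bash
python3 - <<'E'
from h import *
s,p,d=wshot('t5');W=wfull(s,d)
reg(W,"cap",380,640,130,260,64,80)
reg(W,"placed cap",340,390,280,330,74,90)
go(486,206.7,72.2,1.642)
E
```

```text
cap 259 px 256 183 ctr [484.94 206.31] sz [17.31 17.71] a 71.29 z 71.5 rng [475.67 197.68  64.06] [494.11 215.32  73.77]
cap 235 px 193 189 ctr [420.41 196.45] sz [16.1  17.84] a 65.42 z 71.3 rng [411.61 187.93  64.04] [429.18 205.14  74.31]
placed cap 272 px 141 78 ctr [366.5  307.83] sz [18.58 16.94] a 61.8 z 81.5 rng [356.99 299.    74.05] [374.76 317.13  84.22]
at [486.17 205.57 193.36] yaw 1.639 gap 43.6 F [-1.22  0.89  0.05] t 43.65
GO 1.1 -0.1 121.2  tw -0.003
```

View pics/wt5.png

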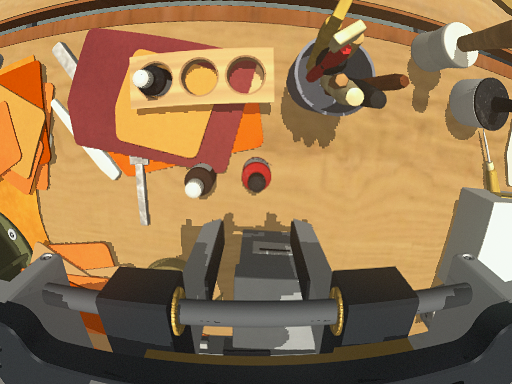

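>>> jog_arm:
  deltas: "0.5 0 0 0 44; 0.5 0 40 0 44; 0.5 0 80 0 44; 0.5 0 105 0 44; 0.5 0 118 0 44; 0.5 0 121 0 44; 0.5 0 121 0 10; 0.5 0 121 0 10; 0.5 0 121 0 10; 0.5 0 121 0 10"

```text
clock: 44.9
eef_pos: [486.0, 207.0, 73.2]
eef_rot: [3.141, -0.0, 1.641]
wrist_force: [-0.8, -0.2, 3.1]
finger_gap: 17.7
```

```bash
python3 - <<'E'
from h import *
go(416.6,312.6,185,1.642)
E
```

```text
at [486.01 206.99  73.25] yaw 1.641 gap 17.7 F [-0.85 -0.16  3.05] t 44.9
GO 110.2 -61.8 -111.8  tw -0.001
```

>>> jog_arm:
  deltas: "0 0 -10 0 10; 0 0 -50 0 10; 0 0 -100 0 10; 30 -17 -105 0 10; 60 -34 -105 0 10; 90 -50 -105 0 10; 110.2 -61.8 -105 0 10; 110.2 -61.8 -105 0 10; 110.2 -61.8 -105 0 10; 110.2 -61.8 -105 0 10"

```text
clock: 46.15
eef_pos: [416.7, 311.8, 177.8]
eef_rot: [3.142, 0.0, 1.641]
wrist_force: [-0.3, -0.8, -0.9]
finger_gap: 17.5
```

```bash
python3 - <<'E'
from h import *
wshot('t6');holes('t6')
s,p,d=wload('t6');W=wfull(s,d)
reg(W,"held",400,435,295,335,164,184)
reg(W,"cap",380,640,150,260,64,80)
reg(W,"placed cap",340,390,280,330,74,90)
go(416.6,312.6,83,1.642)
E
```

```text
t6 hole px [209.97 182.81] circ 364.7661437988281 306.85369873046875 23.36574363708496 ell [365.39 307.57] [39.76 45.06]
t6 hole px [303.94 180.47] circ 465.3246765136719 317.29974365234375 21.017709732055664 ell [465.09 317.01] [39.97 40.49]
held 1110 px 259 232 ctr [418.07 311.99] sz [34.87 19.03] a 4.56 z 175.7 rng [400.   302.09 164.15] [434.76 322.09 183.97]
cap 199 px 254 289 ctr [420.39 196.95] sz [16.89 17.14] a 60.53 z 70.9 rng [411.2  187.77  64.19] [429.29 205.73  73.25]
placed cap 298 px 204 192 ctr [365.53 308.79] sz [18.97 16.6 ] a 6.59 z 81.4 rng [356.12 300.39  74.43] [375.13 317.09  84.1 ]
at [416.67 311.87 177.8 ] yaw 1.64 gap 17.4 F [-0.18 -0.31 -0.7 ] t 46.2
GO 0.7 -0.0 94.8  tw -0.002
```

View pics/wt6.png

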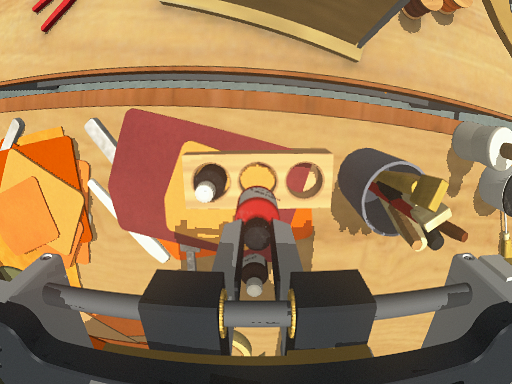

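>>> jog_arm:
  deltas: "0.5 -0.3 30 0 10; 0.5 -0.3 60 0 10; 0.5 -0.3 75 0 10; 0.5 -0.3 83 0 10; 0.5 -0.3 89 0 10; 0.5 -0.3 93 0 10; 0.5 -0.3 94.5 0 10; 0.5 -0.3 95 0 10; 0.5 -0.3 95 0 10; 0.5 -0.3 95 0 10"

```text
clock: 47.45
eef_pos: [416.2, 313.1, 83.2]
eef_rot: [3.141, -0.0, 1.642]
wrist_force: [1.3, 0.4, 4.6]
finger_gap: 17.1
```

```bash
python3 - <<'E'
from h import *
go(420.3,180,180,1.642)
E
```

```text
at [416.21 313.11  83.23] yaw 1.642 gap 17.1 F [1.35 0.44 4.63] t 47.45
GO -133.1 -5.3 -96.8  tw -0.000
```

>>> jog_arm:
  deltas: "0 0 0 0 34; 0 0 0 0 34; 0 0 0 0 34; 0 0 -30 0 34; 0 0 -85 0 44; -40 -2 -105 -0.17 44; -80 -3 -105 -0.34 44; -117 -4 -105 -0.51 44; -117 -4 -105 -0.68 44; -117 -4 -105 -0.85 44"

```text
clock: 48.7
eef_pos: [420.3, 195.5, 187.8]
eef_rot: [3.142, 0.0, 2.496]
wrist_force: [-0.8, 0.6, 0.0]
finger_gap: 43.9
```

>>> jog_arm:
  deltas: "0 0 0 -0.17 44; 0 0 0 -0.34 44; 0 0 0 -0.51 44; 0 0 0 -0.65 44; 0 0 0 -0.65 44; 0 0 0 -0.65 44; 0 0 0 -0.65 44; 0 0 0 -0.65 44; 0 0 0 -0.65 44; 0 0 0 -0.65 44"

```text
clock: 49.95
eef_pos: [420.2, 196.0, 187.8]
eef_rot: [-3.142, -0.0, 3.141]
wrist_force: [0.7, 0.7, 0.2]
finger_gap: 44.4
```

```bash
python3 - <<'E'
from h import *
s,p,d=wshot('t7');W=wfull(s,d)
reg(W,"cap",370,640,130,260,64,80)
reg(W,"placed",340,440,280,335,74,90)
holes('t7')
go(420.5,196.5,72.2,3.142)
E
```

```text
cap 267 px 257 189 ctr [420.22 195.62] sz [18.52 17.62] a 38.42 z 71.4 rng [411.27 186.    64.39] [429.64 204.13  73.52]
placed 272 px 372 138 ctr [365.49 307.16] sz [17.75 17.61] a 16.29 z 81.3 rng [356.49 298.01  74.25] [374.46 316.18  84.03]
placed 252 px 372 186 ctr [414.78 311.37] sz [16.86 18.5 ] a 38.62 z 81.0 rng [405.41 302.46  74.03] [423.36 321.51  83.75]
t7 hole px [358.7  218.19] circ 464.9112243652344 315.7225646972656 20.83687400817871 ell [464.62 315.6 ] [39.33 40.54]
t7 hole px [358.18 177.02] circ 417.40869140625 316.8959045410156 26.464086532592773 ell [417.81 316.09] [37.73 47.63]
t7 hole px [358.73 133.02] circ 367.09234619140625 311.57391357421875 23.864395141601562 ell [366.77 311.49] [38.88 43.51]
at [420.22 195.98 187.77] yaw 3.141 gap 43.9 F [-0.03 -0.65  0.3 ] t 50.0
GO -0.3 0.5 115.6  tw -0.001
```

View pics/wt7.png

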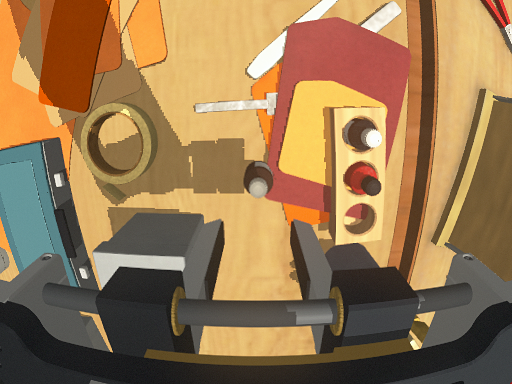

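Both bottles are upright in their pockets. Now for the third.

>>> jog_arm:
  deltas: "0 0 0 0 44; 0 0 40 0 44; 0 0 80 0 44; 0 0 100 0 44; 0 0 112 0 44; 0 0 115.5 0 44; 0 0 115.5 0 10; 0 0 115.5 0 10; 0 0 115.5 0 10; 0 0 115.5 0 10"

```text
clock: 51.25
eef_pos: [420.4, 196.1, 72.6]
eef_rot: [3.141, 0.001, 3.142]
wrist_force: [0.3, 0.6, 3.4]
finger_gap: 17.3
```

```bash
python3 - <<'E'
from h import *
go(465.8,315.9,180,3.142)
E
```

```text
at [420.43 196.09  72.63] yaw 3.142 gap 17.3 F [0.29 0.61 3.4 ] t 51.25
GO -45.4 119.8 -107.4  tw -0.000
```

>>> jog_arm:
  deltas: "0 0 -10 0 10; 0 0 -50 0 10; 0 0 -100 0 10; -15 40 -105 0 10; -30 80 -105 0 10; -45.4 119.8 -105 0 10; -45.4 119.8 -105 0 10; -45.4 119.8 -105 0 10; -45.4 119.8 -105 0 10; -45.4 119.8 -105 0 10"

```text
clock: 52.5
eef_pos: [465.6, 315.2, 177.6]
eef_rot: [3.141, 0.0, 3.141]
wrist_force: [0.3, 0.3, -0.8]
finger_gap: 17.0
```

```bash
python3 - <<'E'
from h import *
wshot('t8');holes('t8')
s,p,d=wload('t8');W=wfull(s,d)
reg(W,"held",445,490,295,335,164,184)
reg(W,"placed",340,440,280,335,74,90)
go(465.8,315.9,83,3.142)
E
```

```text
t8 hole px [255.31 137.12] circ 415.7660217285156 312.2425231933594 20.754467010498047 ell [415.75 312.62] [39.57 40.24]
t8 hole px [251.44  88.88] circ 366.3323974609375 308.75958251953125 20.875364303588867 ell [366.29 308.66] [40.42 40.63]
held 1205 px 257 233 ctr [463.77 314.9 ] sz [39.53 19.76] a 89.58 z 176.1 rng [453.79 295.2  164.29] [473.63 334.73 183.98]
placed 326 px 250 86 ctr [365.47 307.82] sz [17.54 17.49] a 44.19 z 81.6 rng [356.75 299.27  74.15] [374.81 316.95  84.12]
placed 324 px 255 141 ctr [414.67 312.19] sz [17.39 18.29] a 82.3 z 81.4 rng [405.48 303.43  74.48] [424.05 320.64  83.63]
at [465.66 315.31 177.58] yaw 3.141 gap 17.1 F [-0.54 -0.38 -1.14] t 52.55
GO -0.1 0.6 94.6  tw -0.001
```

View pics/wt8.png

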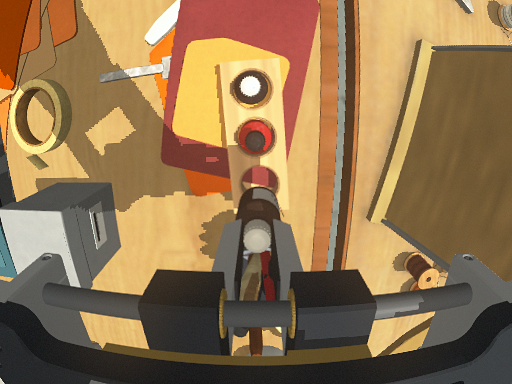

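>>> jog_arm:
  deltas: "-0.4 0.8 30 0 10; -0.4 0.8 60 0 10; -0.4 0.8 75 0 10; -0.4 0.8 83 0 10; -0.4 0.8 89 0 10; -0.4 0.8 93 0 10; -0.4 0.8 94.5 0 10; -0.4 0.8 94.5 0 10; -0.4 0.8 94.5 0 10; -0.4 0.8 94.5 0 10"

```text
clock: 53.8
eef_pos: [466.1, 316.6, 82.9]
eef_rot: [3.141, 0.0, 3.142]
wrist_force: [-0.9, 0.2, -0.0]
finger_gap: 17.5
```

>>> jog_arm:
  deltas: "0 0 0.4 0 10; 0 0 0.4 0 36; 0 0 0.4 0 36; 0 0 0.4 0 36; 0 0 -30 0 36; 0 0 -85 0 44; 0 0 -140 0 60; 40 -50 -160 0 60; 80 -100 -160 0 60; 80 -100 -160 0 60"

```text
clock: 55.05
eef_pos: [384.3, 214.8, 243.3]
eef_rot: [3.141, 0.001, 3.14]
wrist_force: [-0.7, 0.3, 0.4]
finger_gap: 59.8
```

```bash
python3 - <<'E'
from h import *
s,p,d=wshot('t9');W=wfull(s,d)
reg(W,"placed",340,490,280,335,74,90)
go(330,-60,330,1.642)
E
```

```text
placed 188 px 337 162 ctr [365.36 307.36] sz [17.79 16.21] a 26.5 z 81.3 rng [356.41 298.62  74.4 ] [374.73 316.35  83.89]
placed 188 px 338 202 ctr [414.1  312.67] sz [17.65 18.14] a 1.61 z 81.1 rng [405.22 303.57  74.07] [423.08 321.72  83.28]
placed 146 px 338 239 ctr [463.42 316.4 ] sz [17.24 14.98] a 35.35 z 80.9 rng [455.62 307.25  74.02] [472.8  324.11  84.22]
at [385.28 215.57 243.48] yaw 3.141 gap 60.3 F [1.16 0.46 0.44] t 55.1
GO 55.0 -275.6 -86.5  tw 1.499
```

View pics/wt9.png

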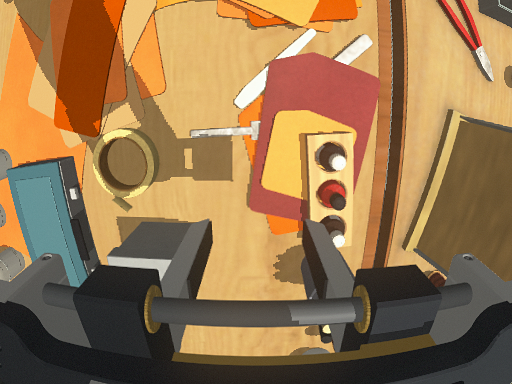

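>>> jog_arm:
  deltas: "0 0 -60 0 60; -10 -50 -86 0 60; -15 -100 -86 0 60; -20 -150 -86 0 60; -25 -200 -86 0 60; -30 -225 -86 0 60; -30 -225 -86 0 60; -30 -225 -86 0 60; -30 -225 -86 0 60; -30 -225 -86 0 60"

```text
clock: 56.35
eef_pos: [416.0, -7.8, 328.8]
eef_rot: [3.142, 0.0, -3.14]
wrist_force: [-0.0, -0.9, -0.8]
finger_gap: 59.8
```

```bash
python3 - <<'E'
from h import *
s,p,d=wshot('f');W=wfull(s,d)
shot("side","f");pt,dt=shot("top","f")
a=.069;c0=np.array([492.5,-129]);R=np.array([[np.cos(a),np.sin(a)],[-np.sin(a),np.cos(a)]])
for n,V in (("w",W),("side",cloud("side",np.load("pics/sidef.npy")))):
    P=V.reshape(-1,3);P=P[~np.isnan(P).any(1)];q=(P[:,:2]-c0)@R.T
    for y0 in (-55,-30,0,30,50):
        for x0 in (-100,0,100):
            m=(abs(q[:,0]-x0)<12)&(abs(q[:,1]-y0)<6); 
            if m.any(): print(n,y0,x0,round(np.median(P[m,2]),1),end="; ")
    print()
print(manip.read_state()["wrist_force"],manip.read_state()["eef_pos"])
E
```

```text
w -55 -100 51.3; w -55 0 51.4; w -55 100 51.1; w -30 -100 52.5; w -30 0 52.6; w -30 100 51.6; w 0 -100 52.4; w 0 0 52.9; w 30 -100 52.5; w 30 0 52.8; w 30 100 51.6; w 50 -100 431.2; w 50 0 51.4; w 50 100 51.2; 
side -55 -100 50.7; side -55 0 50.9; side -55 100 51.7; side -30 -100 52.3; side -30 0 52.6; side -30 100 52.4; side 0 -100 52.5; side 0 0 53.0; side 0 100 53.0; side 30 -100 52.7; side 30 0 52.9; side 30 100 53.2; side 50 -100 432.5; side 50 0 51.9; 
[0.12 0.44 0.55] [415.99  -8.16 328.8 ]
```

View pics/wf.png

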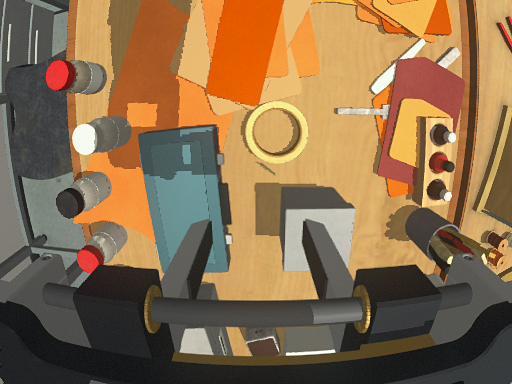

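View pics/sidef.png

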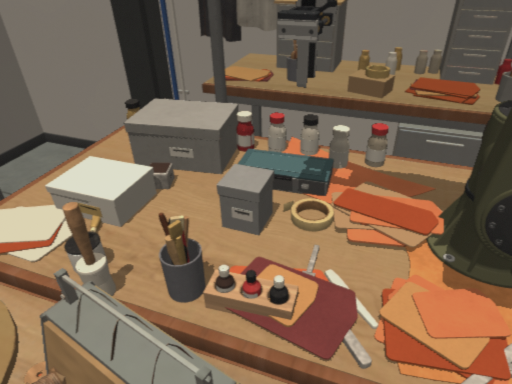

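```bash
python3 -c "
from cell import workorder
print(workorder.sign_off())"
```

```text
the job is handed in; nothing more can be done
None
```

The job is done and handed in at about 56 s of the 210 s allowed; signing off reports no verdict.

- **Blocks:** All three blocks were there. I pressed each into its own cutout, then pushed down on top with the closed fingertips until it stopped moving, at 20–32 N. Before I shut the lid, their tops measured 41.2 mm (sanding block), 41.8 mm (beeswax) and 39.2 mm (crepe rubber). Fully home would be 42, 41.5 and 39.5 mm, so all are within 1 mm.
- **Lid:** I shut it only after that check. Its upper face measures 51–52 mm at both the hinge and the free edge, where shut flat is 51 mm. The middle reads 1–2 mm higher, which I took to be a raised panel.
- **Bottles:** All three were there and now stand upright, one to a pocket. Their cap tops measured about 81 mm, where 82 mm is expected.
- **Left alone:** I did not touch the tape roll or the pricking iron, and both lie where they were in the last pictures. I saw nothing knocked aside during the run.

No check failed. The cameras disagreed with each other by up to about 5 mm in y at the start, so I used the wrist camera for positions; its own readings differed by 1–2 mm between views.

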